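# Stow culture tubes in a deep slanted rack by feel

### The arm

A 6-joint arm with a two-finger parallel gripper is mounted at the origin on the work surface. World frame = base frame: x ahead of the robot, y to its left, z up, the work surface at z = 0. Lengths are in mm, angles in rad, forces in N, time in s.
With the tool pointing down it reaches from about 350 to 875 mm from the base axis. Payload 4.2 kg.
Tool frame: the origin (TCP) lies on the centre line of the jaws, within the pads' length; the fingertips stand 14 mm ahead of it and the grasp point (between the pads) lies 5 mm behind it (tcp_to_tips is the distance from the TCP to the fingertips, in mm); z points along the fingers, y is the direction in which the jaws open and shut (so a half turn about z gives the same grasp; the last joint's range is limited). The gripper opens to 85 mm and grips with 20 to 120 N. Pads are 22 mm wide; open, the fingers measure 114 mm over their backs; the gripper's body (76 mm by 85 mm) begins 54 mm behind the grasp point. The pads swing forward as they close: fully open they stand 13 mm farther back than shut.
Start: joints at [1.411, 0.385, 0.008, 0, -1.194, -0.259], TCP at [254.132, 570.978, 245.312] pointing down, gripper open.
Joint ranges: [-3.14, 3.14], [-1.21, 2.06], [-1.07, 1.41], [-3.16, 2.05], [-2.99, -0.16], [-3.1, 3.1]. Speed limits (rad/s): [2.79, 2.79, 3.14, 3.14, 3.14, 3.14].

### API

Orientations are given as a unit quaternion [x, y, z, w].
In Python, from bench import read_state, get_image, job_done, tcp_to_tips gives the robot as it stands. The module is installed in compiled form; this text tells all that it offers.
- The arm moves only by the tool play_rows, never from a script. Its argument "targets" is a list of rows, each an object of numbers: "gripper": the gripper's target within -1 to 1 (shut at 1, half-way at 0, fully open at -1); "tx", "ty", "tz": the shift along the tool's x, y, z scaled (see below); "spin": the turn about the tool's z scaled (see below). A call has 1 to 12 rows; each row is the pose to reach, as a shift and turn from the pose commanded when the call began, along the tool's axes at that moment; what a row does not reach only later rows make up. The controller multiplies each number of a shift by 0.25 m and each number of a turn by pi/4 rad. A row lasts 1/8 s, in which the tool goes at most 62.5 mm and 10.7 degrees, less where a joint would pass 70% of its speed; a pose out of reach is approached as far as the arm can. A call with a number of a shift or a turn outside -1 to 1 is refused whole. A call with a gripper value outside its range is refused whole. The fingers move at their own pace and stop on an object; the grip force is fixed at half the most. Time passes only in rows, so rows that repeat a pose let the fingers close. It gives the time, the measured TCP pose, the force and the opening at its end, in the units of the state.
- read_state(): the state, without advancing time (a new reading comes with each control period).
- get_image(name): name is "scene" or "top" or "wrist"; returns a dict with "frame" (420x560x3 uint8, red, green, blue), "depth" (420x560 float32, mm along the optical axis (not along the pixel's ray), 0 where there is no reading), "mtx" (3x3 intrinsics, pixels), "world_to_cam" (4x4, takes a point from world to camera coordinates). Camera axes: x right, y up, looking along -z (the intrinsics and any distortion apply to the point x, -y, -z); pixel columns grow to the right and rows downward; lengths in mm; the calibration is good to about 2 mm. A picture is of the moment at which its call begins.
- job_done(): hands the job in, once; it reports no verdict.
The state is a dict: "clock": time; "joints": joint angles; "joint_vel": joint speeds; "joint_efforts": joint torques, N m; "position": TCP position; "ee_rot": TCP orientation; "contact_force": force on the tool from outside, world axes, zero at the start; "wrist_torque": the same for the moment, N m; "gripper_width": finger opening in mm.
Only numpy, scipy, OpenCV 4.12 (cv2) and the standard library are available. Lean on these libraries where they do the work, as an engineer would, in place of code of your own. Each camera call takes 0.05 s, during which the arm holds its last target.

### The job

Take the two long capped tubes out of the wooden block and stow each one fully home in an empty cell of the white slanted rack, leaving it standing there. Some of the cells already have a short vial down inside where you cannot see it, so feel for the empty cells with a tube: lower it gently, and if it stops early draw it out and try another cell. Never force or drop a tube, and leave the retort stand, the wash bottle and the conical flask where they are.

Things in the scene. Friction and masses are not known exactly. Their poses are not given: they have to be found in the camera images.
- rack: White plastic grid box, open at the top, fixed on a steel easel so that it leans 35 deg towards the robot side. Outside 85 (own x) x 126 (own y) x 121 mm (own z). Origin: centre of its underside. Own z runs along the cells, out of their mouths (up and towards the robot, 35 deg from vertical); own y is level, along the rows; own x runs up the slope, away from the robot. It does not move.
- rack_mouth (a point): Centre of the rack's open top, 121 mm along own z from the rack's origin, same axes. The 2 x 3 square cells are 38 mm clear and 118 mm deep, with 3 mm walls and floor, 41 mm apart: cell centres at own x = -20.5 and +20.5 mm, own y = -41, 0 and +41 mm from this point.
- rack_floor (a point): Centre of the rack's inside at the level of the cell floors, 3 mm along own z from its origin. Four cells each hold one loose glass vial (28 mm across, 62 mm tall, flat white cap) standing on this floor, its top 56 mm below the mouth; two cells, any of them, are empty. A tube on the floor of an empty cell shows 82 mm above the mouth; stopped by a vial it stands 62 mm higher.
- tube_a_mid (a point): Centre (half-way up) of one long culture tube: clear glass 30 mm across with a round bottom and a black screw cap 32 mm across over its top 26 mm; 200 mm long overall, 0.08 to 0.17 kg. Own z runs along the tube to the cap. It starts upright in one of the three holes of the wooden block, its top 125 mm above the block; the two tubes are alike.
- tube_b_mid (a point): Centre (half-way up) of the other long culture tube, the same in every way.
- block: Wooden tube block, 70 (own x) x 200 (own y) x 85 mm, fixed; origin at the centre of its underside, own z up. Three bores 34 mm across and 75 mm deep at own y = -62, 0 and +62 mm; two hold the tubes, one is empty.
- stand: Retort stand, to be left alone: white base plate 200 (own x) x 130 (own y) mm, 24 mm high, reaching from 30 mm before the rod (own -x) to 170 mm behind it; steel rod 12 mm thick, 464 mm high. Origin: on the bench under the rod. 1.9 kg.
- wash_mid (a point): Centre of the white plastic wash bottle with red cap and bent spout, to be left alone: 64 mm across, 190 mm high overall, the spout reaching 59 mm out along own +x at the top. The point lies on its axis 80 mm above the bench.
- flask_mid (a point): Centre of the glass conical flask, to be left alone: 82 mm across at the foot, 132 mm high. The point lies on its axis 66 mm above the bench.
Not all that is in view belongs to the job. Leave any red look-alike of the part that bears tube_b_mid alone.

How it is judged:
By the outcome, as a careful person would: the job done as asked, in the order asked, and still so for the second after the job is handed in, with the robot touching nothing.
It also fails if it takes over 72 s, if anything falls off the work surface, if the arm or the gripper's body presses on something with over 40 N, if the wrist force passes 120 N, or if a joint passes its speed limit or range.

## Working session

There is one attempt and no reset: what is moved stays moved. The work goes in short steps, Python scripts to look and compute and a tool call to move; the robot and the scene stay as the last step left them, time stands still between calls to the robot, and variables do not carry over. Pictures are saved under pics/ and viewed, and the job is handed in when it is done.

Besides the shell and the picture viewer there is one more tool, called after ">>>" in YAML: its name, and indented under it one key for each argument. play_rows: Moves the arm, as the interface text tells. Its arguments: {"type":"object","properties":{"targets":{"type":"array","items":{"type":"object","properties":{"gripper":{"type":"number"},"tx":{"type":"number","minimum":-1,"maximum":1},"ty":{"type":"number","minimum":-1,"maximum":1},"tz":{"type":"number","minimum":-1,"maximum":1},"spin":{"type":"number","minimum":-1,"maximum":1}}}}},"required":["targets"]}

```bash
mkdir -p pics; python3 - <<'E'
from bench import *
import cv2,numpy as np,pickle
print(read_state(), tcp_to_tips)
for n in ["scene","top","wrist"]:
    d=get_image(n); cv2.imwrite(f"pics/{n}0.png",d["frame"][:,:,::-1]); pickle.dump(d,open(f"{n}0.pkl","wb"))
    print(n,d["mtx"].tolist(),np.round(d["world_to_cam"],3).tolist())
E
```

```text
{'clock': 0.0, 'joints': array([ 1.41058036e+00,  3.85547128e-01,  6.64212179e-03, -5.26956854e-04,
       -1.19398463e+00, -2.58557367e-01]), 'joint_vel': array([ 0.00015413, -0.00044079, -0.0006209 ,  0.00114297, -0.00066366,
       -0.00085967]), 'joint_efforts': array([-1.48012555e-04, -3.92293632e+01,  1.88401741e+01,  4.18619379e+00,
       -4.63501914e-03, -4.63207073e-07]), 'position': array([253.92473579, 570.49402059, 244.2294624 ]), 'ee_rot': array([ 9.78137811e-01, -2.07954963e-01, -1.93151870e-04,  1.05742575e-03]), 'contact_force': array([-0.18116392,  0.36499244, -0.02477017]), 'wrist_torque': array([-0.00195088, -0.01611002,  0.04376936]), 'gripper_width': 85.09456533963098} 14.0
scene [[434.70669440755154, 0.0, 278.6441822267573], [0.0, 434.70669440755154, 207.25074407055905], [0.0, 0.0, 1.0]] [[0.513, 0.858, 0.012, -320.734], [-0.703, 0.412, 0.579, 317.005], [0.492, -0.305, 0.815, -1282.052], [0.0, 0.0, 0.0, 1.0]]
top [[393.12476204658174, 0.0, 276.6531434721804], [0.0, 393.12476204658174, 207.6990269274294], [0.0, 0.0, 1.0]] [[0.012, -1.0, -0.018, 26.523], [0.996, 0.01, 0.088, -577.146], [-0.088, -0.019, 0.996, -844.806], [0.0, 0.0, 0.0, 1.0]]
wrist [[307.1636421761862, 0.0, 275.6668278012878], [0.0, 307.1636421761862, 207.24011424460542], [0.0, 0.0, 1.0]] [[-0.406, -0.914, 0.002, 623.578], [0.868, -0.387, -0.312, 39.933], [0.286, -0.125, 0.95, -380.537], [0.0, 0.0, 0.0, 1.0]]
```

View pics/scene0.png

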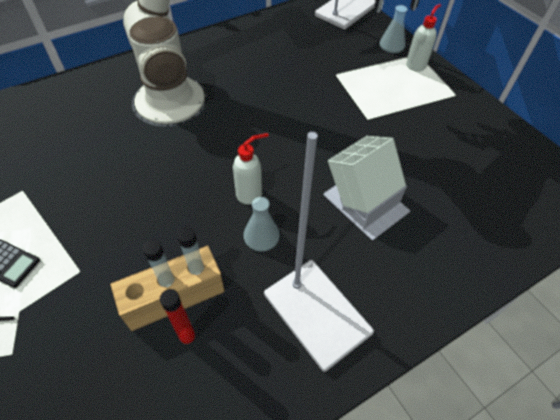

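View pics/top0.png

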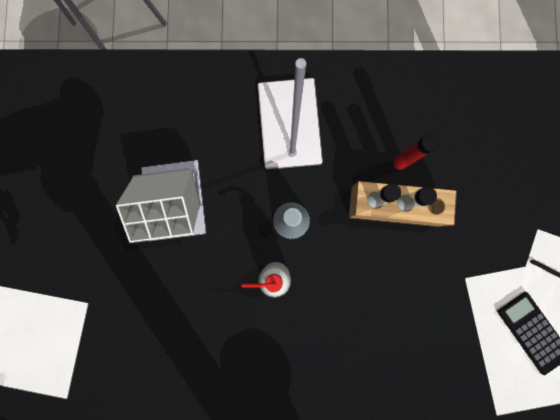

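View pics/wrist0.png

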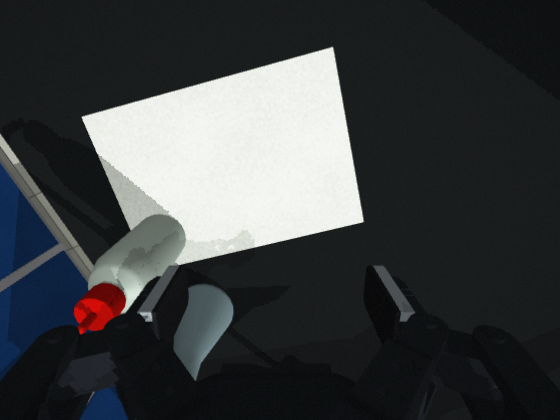

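The scene view shows the block with two black-capped tubes (caps at (155,250) and (189,238)), and its empty bore at (133,291). The red look-alike lies at (178,318). The rack mouth is at (365,148), the rod foot at (297,285), the flask at (261,225) and the wash bottle at (247,175). In the top view the rack is at (155,205), the caps at (391,193) and (426,196), and the rod foot at (293,153). The second flask and bottle near the paper are off the job.

Next I'll measure from depth.

```bash
cat > h.py <<'E'
import numpy as np,cv2,pickle
from bench import *
def cloud(d):
    K=d["mtx"];z=d["depth"].astype(float);v,u=np.mgrid[0:z.shape[0],0:z.shape[1]]
    P=np.stack([(u-K[0,2])/K[0,0]*z,-(v-K[1,2])/K[1,1]*z,-z],-1)
    W=d["world_to_cam"];R=W[:3,:3];t=W[:3,3]
    X=(P-t)@R; X[z<=0]=np.nan
    return X
def ray(d,u,v):
    K=d["mtx"];W=d["world_to_cam"];R=W[:3,:3];t=W[:3,3]
    r=R.T@np.array([(u-K[0,2])/K[0,0],-(v-K[1,2])/K[1,1],-1.]); return -R.T@t,r
def onz(d,u,v,h):
    c,r=ray(d,u,v); return c+r*(h-c[2])/r[2]
def proj(d,p):
    W=d["world_to_cam"];q=W[:3,:3]@np.asarray(p,float)+W[:3,3];K=d["mtx"]
    return np.array([K[0,0]*q[0]/-q[2]+K[0,2],K[1,1]*-q[1]/-q[2]+K[1,2]])
E
python3 - <<'E'
from h import *
t=pickle.load(open("top0.pkl","rb"));s=pickle.load(open("scene0.pkl","rb"));w=pickle.load(open("wrist0.pkl","rb"))
for n,d in (("top",t),("sc",s),("wr",w)): print(n,-d["world_to_cam"][:3,:3].T@d["world_to_cam"][:3,3])
X=cloud(t)
np.set_printoptions(precision=1,suppress=True)
print("bench",X[300,150],X[100,420])
# wood mask
f=t["frame"];hsv=cv2.cvtColor(f,cv2.COLOR_RGB2HSV)
m=((hsv[...,0]>8)&(hsv[...,0]<28)&(hsv[...,1]>70)&(hsv[...,2]>60)).astype(np.uint8)
n,l,st,c=cv2.connectedComponentsWithStats(m);print(st[1:][st[1:,4]>50])
k=(m>0)&(abs(X[...,2]-85)<6); print("top z",np.median(X[k][:,2]),k.sum())
r=cv2.minAreaRect(X[k][:,:2].astype(np.float32));print(r)
# caps by scene height
k=(abs(X[...,2]-210)<6)&(X[...,1]<-100)
n,l,st,c=cv2.connectedComponentsWithStats(k.astype(np.uint8))
for i in range(1,n):
    if st[i,4]>30: print("cap",c[i],st[i,4],np.mean(X[l==i],0),onz(t,*c[i],210))
Xs=cloud(s)
k=(abs(Xs[...,2]-210)<4)&(Xs[...,1]<-100)
n,l,st,c=cv2.connectedComponentsWithStats(k.astype(np.uint8))
for i in range(1,n):
    if st[i,4]>20: print("cap scene",c[i],st[i,4],np.mean(Xs[l==i],0))
for p in [(274,283),(245,286),(291,217),(293,153),(300,63)]: print(p,X[p[1],p[0]])
E
python3 - <<'E'
import cv2
a=cv2.imread('pics/top0.png')[140:260,90:230];cv2.imwrite('pics/rk.png',cv2.resize(a,None,fx=5,fy=5,interpolation=cv2.INTER_CUBIC))
a=cv2.imread('pics/top0.png')[130:240,340:470];cv2.imwrite('pics/bl.png',cv2.resize(a,None,fx=5,fy=5,interpolation=cv2.INTER_CUBIC))
a=cv2.imread('pics/scene0.png')[120:245,310:420];cv2.imwrite('pics/rks.png',cv2.resize(a,None,fx=4.5,fy=4.5,interpolation=cv2.INTER_CUBIC))
E
```

```text
top [500.3041444   16.23832542 892.7094479 ]
sc [1018.61042879 -246.48075311  865.27498446]
wr [327.46808366 537.66932252 372.73101406]
bench [368.1 315.3   0.9] [ 832.9 -295.6    1.6]
[[ 349  181  108   46 2736]
 [ 398  185   25   12  179]]
top z 84.81587814304049 2045
((585.5921020507812, -232.50119018554688), (201.02792358398438, 70.4156723022461), 84.95062255859375)
cap [391.4 191.8] 263 [ 590.5 -170.   209.7] [ 590.5 -169.9  210. ]
cap [426.9 195.3] 269 [ 585.  -231.4  209.6] [ 584.9 -231.3  210. ]
cap scene [185.5 234.4] 232 [ 590.4 -173.4  210.4]
cap scene [151.3 247.3] 246 [ 584.7 -234.8  210.5]
(274, 283) [427.9  33.1 180.5]
(245, 286) [421.7  85.1 179.2]
(291, 217) [549.6   3.  133.1]
(293, 153) [698.   -1.9  35.3]
(300, 63) [702.4   0.1 464.6]
```

View pics/rk.png

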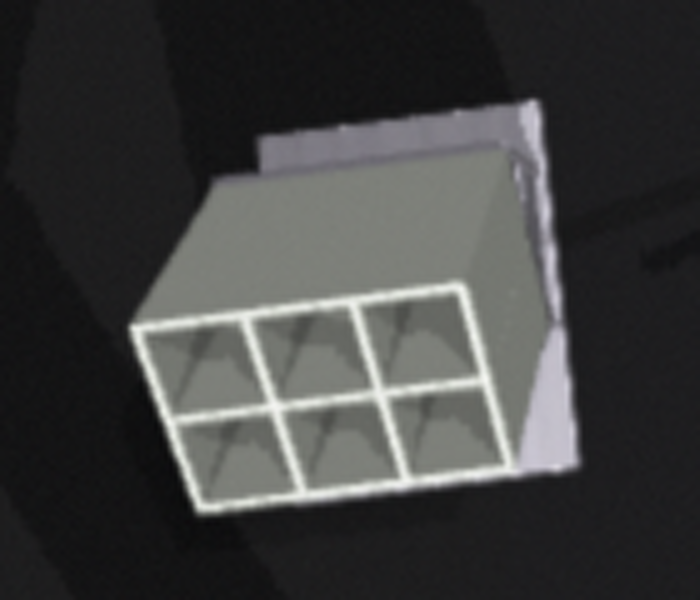

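View pics/bl.png

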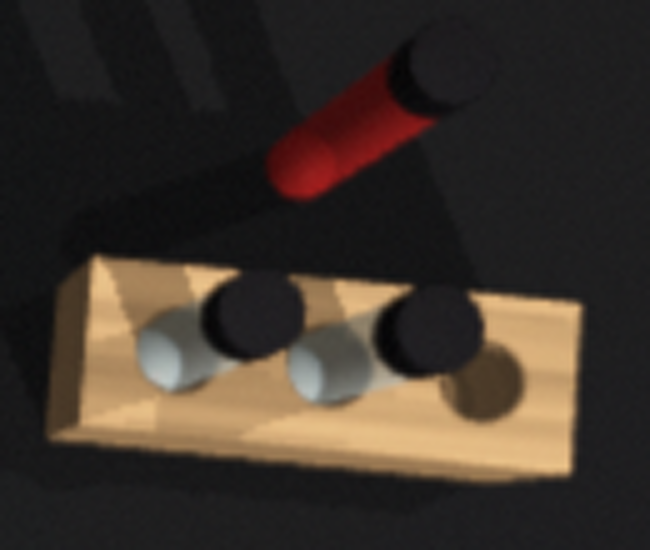

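View pics/rks.png

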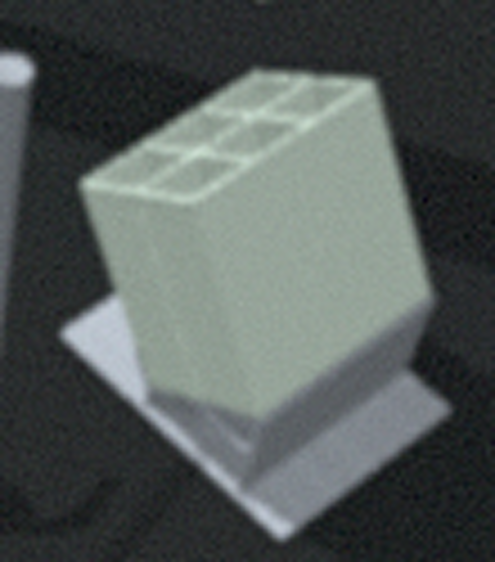

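The three tube-like things in the top view are black caps at (391,192) and (427,195) over clear glass in the block, and one red tube at (400,163) to (428,143) outside the block. The first two fit the description; the enlarged crop shows their clear glass and black caps. The red one is the look-alike, so I'll leave it. Now the rack pose and the red tube's height.

```bash
python3 - <<'E'
from h import *
np.set_printoptions(precision=2,suppress=True)
t=pickle.load(open("top0.pkl","rb"));s=pickle.load(open("scene0.pkl","rb"))
X=cloud(t);Xs=cloud(s)
for p in [(400,163),(415,153),(428,143)]: print("red",X[p[1],p[0]])
# rim corners top, by ray with depth from nearby brightest
def fit(d,Xc,box):
    u0,v0,u1,v1=box
    g=d["frame"].astype(int).sum(2)[v0:v1,u0:u1]; P=Xc[v0:v1,u0:u1]
    return g,P
g,P=fit(t,X,(114,195,196,245))
m=(g>560); print("bright",m.sum())
Q=P[m];Q=Q[(Q[:,2]>90)&(Q[:,2]<300)]
c=Q.mean(0)
for it in range(6):
    c=Q.mean(0);U,S,V=np.linalg.svd(Q-c);n=V[2]*np.sign(V[2][2]);r=(Q-c)@n;Q=Q[abs(r)<max(2,2*r.std())]
print("plane n",n,"tilt",np.degrees(np.arccos(n[2])),"yaw of -horiz",np.degrees(np.arctan2(-n[1],-n[0])),len(Q),r.std(),c)
# corners intersect rays with plane
cr=[(116.6,205.2),(182.6,197),(193,233.6),(129.6,242.4)]
C=[]
for u,v in cr:
    o,dr=ray(t,u,v);C.append(o+dr*((c-o)@n)/(dr@n))
C=np.array(C);print(C);print("sides",[np.linalg.norm(C[i]-C[(i+1)%4]) for i in range(4)],"centre",C.mean(0))
ey=(C[0]-C[1]+C[3]-C[2]);ey/=np.linalg.norm(ey);ex=(C[0]-C[3]+C[1]-C[2]);ex/=np.linalg.norm(ex);print("ey",ey,"ex",ex)
print("yaw from ey",np.degrees(np.arctan2(-ey[0],ey[1])))
# same w/ scene: corners crop/4.5+(310,120)
cs=[(255,70),(378,80),(200,202),(82,184)]
cs=[(a/4.5+310,b/4.5+120) for a,b in cs];print(cs)
for p in C: print("proj scene",proj(s,p))
E
```

```text
red [ 673.64 -231.8    53.91]
red [ 673.08 -231.72  151.24]
red [ 679.94 -238.67  200.31]
bright 549
plane n [-0.57 -0.08  0.82] tilt 35.05389925348963 yaw of -horiz 8.232772886729203 440 0.8983092407733473 [542.72 261.97 146.2 ]
[[565.74 328.62 168.88]
 [582.43 205.77 168.12]
 [515.54 195.22 120.62]
 [496.78 320.28 120.16]]
sides [np.float64(123.98434260923996), np.float64(82.7100303243262), np.float64(126.45308825867133), np.float64(84.84294929007734)] centre [540.12 262.47 144.45]
ey [-0.14  0.99  0.  ] ex [0.81 0.11 0.57]
yaw from ey 8.137721985871874
[(366.6666666666667, 135.55555555555554), (394.0, 137.77777777777777), (354.44444444444446, 164.88888888888889), (328.22222222222223, 160.88888888888889)]
proj scene [392.67 138.7 ]
proj scene [352.51 165.  ]
proj scene [328.11 161.25]
proj scene [366.79 136.34]
```

```bash
cat > mv.py <<'E'
import json,sys,os,numpy as np
# cmd.json: pos,yaw(deg) of tool x. axes: x=(c,s,0), y=(s,-c,0), z=(0,0,-1)
def ld(): return json.load(open('cmd.json'))
def ax(y):
    c,s=np.cos(np.radians(y)),np.sin(np.radians(y)); return np.array([[c,s,0],[s,-c,0],[0,0,-1]])
def rel(p,yaw,c):
    A=ax(c['yaw']); d=A@(np.array(p,float)-c['pos'])/250; return list(np.round(d,3))+[round(-(yaw-c['yaw'])/45,3)]
def apply(t,c):
    A=ax(c['yaw']); return dict(pos=list(np.array(c['pos'])+A.T@(np.array(t[:3])*250)),yaw=c['yaw']-t[3]*45)
if __name__=='__main__':
    a=sys.argv[1]
    if a=='init': json.dump(dict(pos=[254.132,570.978,245.312],yaw=-24.0),open('cmd.json','w'))
    if a=='plan':  # waypoints from current command: x,y,z,yaw ...  
        c=ld()
        for w in sys.argv[2:]:
            v=[float(k) for k in w.split(',')]; r=rel(v[:3],v[3],c)
            print(w,'->',r,'dist',round(float(np.linalg.norm(np.array(v[:3])-c['pos']))),'OUT' if max(map(abs,r))>1 else '')
    if a=='set': # applied last row numbers
        c=apply([float(k) for k in sys.argv[2].split(',')],ld()); json.dump(c,open('cmd.json','w'))
    c=ld();print('cmd',np.round(c['pos'],1),round(c['yaw'],2))
E
python3 mv.py init; python3 mv.py plan 340,380,280,-16 ; python3 - <<'E'
from h import *
np.set_printoptions(precision=1,suppress=True)
X=cloud(pickle.load(open("top0.pkl","rb")));Xs=cloud(pickle.load(open("scene0.pkl","rb")))
for n,Y in (("top",X),("scene",Xs)):
    m=(Y[...,2]>40)&(Y[...,0]>200)&(Y[...,0]<800)&(abs(Y[...,1])<450)
    k,l,st,c=cv2.connectedComponentsWithStats(m.astype(np.uint8))
    for i in range(1,k):
        if st[i,4]>60: q=Y[l==i];print(n,st[i,4],q.min(0),q.max(0))
E
```

```text
cmd [254.1 571.  245.3] -24.0
340,380,280,-16 -> [np.float64(0.624), np.float64(0.558), np.float64(-0.139), -0.178] dist 212 
cmd [254.1 571.  245.3] -24.0
top 756 [696.1  -6.   46.5] [708.7   6.2 465.6]
top 700 [ 666.4 -257.3   40. ] [ 698.6 -226.7  202.7]
top 4780 [499.5 196.9  40. ] [656.  340.7 171.4]
top 3554 [ 542.  -335.2   40.1] [ 629.  -129.5  213.8]
top 700 [518.7 -31.3  40.1] [581.7  33.9 136.1]
top 924 [394.9   3.3  42.1] [457.9  92.6 190.6]
scene 1151 [695.   -9.1  41. ] [708.2   4.3 466.3]
scene 1196 [401.3   0.4  40.7] [457.8  88.8 191.3]
scene 4334 [497.6 193.7  40. ] [655.1 338.6 171.5]
scene 858 [529.  -33.9  40. ] [582.4  29.2 136.4]
scene 5893 [ 539.9 -337.2   40.1] [ 696.9 -132.8  213.7]
```

>>> play_rows:
  targets:
    - {"tx": 0.2, "ty": 0.18, "tz": -0.1, "spin": -0.14, "gripper": -0.22}
    - {"tx": 0.4, "ty": 0.36, "tz": -0.2, "spin": -0.28, "gripper": -0.22}
    - {"tx": 0.6, "ty": 0.54, "tz": -0.24, "spin": -0.42, "gripper": -0.22}
    - {"tx": 0.8, "ty": 0.72, "tz": -0.24, "spin": -0.42, "gripper": -0.22}
    - {"tx": 1.0, "ty": 0.9, "tz": -0.24, "spin": -0.42, "gripper": -0.22}
    - {"tx": 1.0, "ty": 0.9, "tz": -0.24, "spin": -0.42, "gripper": -0.22}

```text
clock: 0.9
position: [391.4, 261.1, 305.5]
ee_rot: [0.999, -0.045, -0.0, -0.0]
contact_force: [0.9, 0.7, 0.1]
gripper_width: 52.1
```

```bash
python3 mv.py set 1,.9,-.24,-.42; python3 mv.py plan 500,120,300,-5 570,-60,290,-5 590.7,-170.4,290,-5
```

```text
cmd [391.  263.7 305.3] -5.1
500,120,300,-5 -> [np.float64(0.485), np.float64(0.534), np.float64(0.021), -0.002] dist 180 
570,-60,290,-5 -> [np.float64(0.828), np.float64(1.226), np.float64(0.061), -0.002] dist 370 OUT
590.7,-170.4,290,-5 -> [np.float64(0.95), np.float64(1.659), np.float64(0.061), -0.002] dist 478 OUT
cmd [391.  263.7 305.3] -5.1
```

>>> play_rows:
  targets:
    - {"tx": 0.12, "ty": 0.2, "tz": 0.0}
    - {"tx": 0.24, "ty": 0.42, "tz": 0.0}
    - {"tx": 0.37, "ty": 0.64, "tz": 0.0}
    - {"tx": 0.5, "ty": 0.85, "tz": 0.0}

```text
invalid input
```

```bash
python3 mv.py set .5,.85,0,0; python3 mv.py plan 590.7,-170.4,280,-5 590.7,-170.4,192,-5
```

```text
cmd [496.6  41.  305.3] -5.1
590.7,-170.4,280,-5 -> [np.float64(0.45), np.float64(0.809), np.float64(0.101), -0.002] dist 233 
590.7,-170.4,192,-5 -> [np.float64(0.45), np.float64(0.809), np.float64(0.453), -0.002] dist 258 
cmd [496.6  41.  305.3] -5.1
```

>>> play_rows:
  targets:
    - {"tx": 0.12, "ty": 0.2, "tz": 0.0, "spin": 0.0, "gripper": -0.22}
    - {"tx": 0.24, "ty": 0.42, "tz": 0.0, "spin": 0.0, "gripper": -0.22}
    - {"tx": 0.37, "ty": 0.64, "tz": 0.0, "spin": 0.0, "gripper": -0.22}
    - {"tx": 0.5, "ty": 0.85, "tz": 0.0, "spin": 0.0, "gripper": -0.22}

```text
clock: 1.4
position: [496.7, 39.8, 305.4]
ee_rot: [0.999, -0.044, 0.0, -0.0]
contact_force: [0.6, 0.6, 0.4]
gripper_width: 52.3
```

>>> play_rows:
  targets:
    - {"tx": 0.11, "ty": 0.2, "tz": 0.025, "spin": 0.0, "gripper": -0.22}
    - {"tx": 0.22, "ty": 0.4, "tz": 0.05, "spin": 0.0, "gripper": -0.22}
    - {"tx": 0.33, "ty": 0.6, "tz": 0.08, "spin": 0.0, "gripper": -0.22}
    - {"tx": 0.45, "ty": 0.809, "tz": 0.1, "spin": 0.0, "gripper": -0.22}
    - {"tx": 0.45, "ty": 0.809, "tz": 0.1, "spin": 0.0, "gripper": -0.22}
    - {"tx": 0.45, "ty": 0.809, "tz": 0.1, "spin": 0.0, "gripper": -0.22}

```text
clock: 2.15
position: [590.1, -169.9, 279.6]
ee_rot: [0.999, -0.045, -0.001, -0.0]
contact_force: [-0.3, 0.7, 0.4]
gripper_width: 51.9
```

```bash
python3 mv.py set .45,.809,.1,0; python3 - <<'E'
from h import *
print(read_state()['position'],read_state()['ee_rot'],read_state()['joints'])
for n in ("wrist","scene"):
    d=get_image(n);cv2.imwrite(f"pics/{n}1.png",d["frame"][:,:,::-1]);pickle.dump(d,open(f"{n}1.pkl","wb"))
E
```

```text
cmd [ 590.7 -170.5  280.3] -5.1
[ 590.07812195 -169.9472659   279.63074198] [ 9.98992230e-01 -4.48779312e-02 -6.93179723e-04 -1.21890121e-04] [-1.72898618e-02  3.46087793e-01  3.61969311e-02 -2.95921851e-04
 -1.26228458e+00  1.49839020e+00]
```

View pics/wrist1.png

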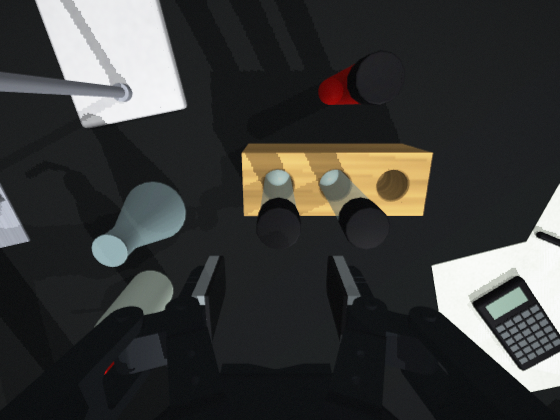

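View pics/scene1.png

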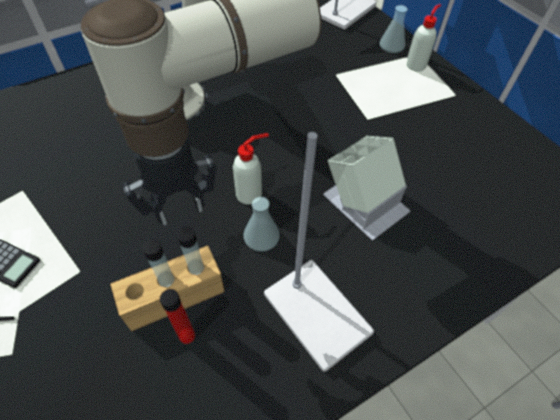

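The wrist view shows cap A at (279,222), centred between the jaw pads (col ~276). Cap B is at (362,222) and the red tube at (375,78), well away. I'll go down and grip.

```bash
python3 - <<'E'
from h import *
np.set_printoptions(precision=1,suppress=True)
d=pickle.load(open("wrist1.pkl","rb"));X=cloud(d)
k=(abs(X[...,2]-210)<6)&(X[...,1]<-100)&(X[...,0]<650)
n,l,st,c=cv2.connectedComponentsWithStats(k.astype(np.uint8))
for i in range(1,n):
    if st[i,4]>60: print(c[i],st[i,4],X[l==i].mean(0),X[l==i].min(0),X[l==i].max(0))
E
python3 mv.py plan 591,-170.4,220,-5 591,-170.4,192,-5
```

```text
[278.2 227. ] 1546 [ 590.4 -172.3  209.4] [ 573.2 -187.9  204. ] [ 605.1 -156.5  211.8]
[366.2 226.9] 1575 [ 585.  -233.2  209.4] [ 568.2 -249.5  204. ] [ 600.1 -218.1  211.9]
591,-170.4,220,-5 -> [np.float64(0.001), np.float64(-0.0), np.float64(0.241), -0.002] dist 60 
591,-170.4,192,-5 -> [np.float64(0.001), np.float64(-0.0), np.float64(0.353), -0.002] dist 88 
cmd [ 590.7 -170.5  280.3] -5.1
```

>>> play_rows:
  targets:
    - {"tx": 0.0, "ty": 0.004, "tz": 0.15, "spin": 0.0, "gripper": -0.22}
    - {"tx": 0.0, "ty": 0.004, "tz": 0.25, "spin": 0.0, "gripper": -0.22}
    - {"tx": 0.0, "ty": 0.004, "tz": 0.35, "spin": 0.0, "gripper": -0.22}
    - {"tx": 0.0, "ty": 0.004, "tz": 0.35, "spin": 0.0, "gripper": -0.22}
    - {"tx": 0.0, "ty": 0.004, "tz": 0.35, "spin": 0.0, "gripper": 1.0}
    - {"tx": 0.0, "ty": 0.004, "tz": 0.35, "spin": 0.0, "gripper": 1.0}
    - {"tx": 0.0, "ty": 0.004, "tz": 0.35, "spin": 0.0, "gripper": 1.0}
    - {"tx": 0.0, "ty": 0.004, "tz": 0.35, "spin": 0.0, "gripper": 1.0}

```text
clock: 3.25
position: [591.4, -170.8, 194.7]
ee_rot: [0.999, -0.044, 0.002, 0.0]
contact_force: [-0.3, 1.6, 6.8]
gripper_width: 30.7
```

```bash
python3 mv.py set 0,.004,.35,0
```

```text
cmd [ 590.6 -171.5  192.8] -5.1
```

```bash
cat > rk.py <<'E'
import numpy as np,json,sys
from mv import *
C=np.array([540.3,262.7,144.5]);PSI=8.2;c,s=np.cos(np.radians(PSI)),np.sin(np.radians(PSI))
h=np.array([c,s,0]);Z=np.array([0,0,1.]);T=np.radians(35)
EX=np.cos(T)*h+np.sin(T)*Z;EZ=-np.sin(T)*h+np.cos(T)*Z;EY=np.array([-s,c,0])
def tcp(cell,sx,dep,th,L=190.,sy=0.):
    """cell=(ox,oy); dep = depth of tube's very bottom below the mouth if aligned (sphere centre 15 above); th tilt deg"""
    S=C+(cell[0]+sx)*EX+(cell[1]+sy)*EY-(dep-15)*EZ
    t=np.radians(th);d=-np.sin(t)*h+np.cos(t)*Z
    return S+(L-15)*d-np.array([0,0,5.])
def show(wps,c0=None):
    c0=c0 or ld(); print('from',np.round(c0['pos'],1),c0['yaw']);last=np.array(c0['pos'])
    for w in wps:
        p,y=np.array(w[:3]),(w[3] if len(w)>3 else PSI); r=rel(p,y,c0)
        print(np.round(p,1),'->',[float(k) for k in r],'step',round(float(np.linalg.norm(p-last))),'OUT' if max(map(abs,r))>1 else ''); last=p
E
python3 - <<'E'
from rk import *
for ox in(-20.5,20.5):
  for oy in(-41,0,41): print(ox,oy,np.round(C+ox*EX+oy*EY,1))
cell=(-20.5,-41)
print(tcp(cell,-2,-25,0),tcp(cell,-2,18,0))
show([(590.6,-171.5,280,-5.1),(585,-150,375,-2),(555,-100,400,3)])
E
```

```text
-20.5 -41 [529.5 219.7 132.7]
-20.5 0 [523.7 260.3 132.7]
-20.5 41 [517.8 300.9 132.7]
20.5 -41 [562.8 224.5 156.3]
20.5 0 [556.9 265.1 156.3]
20.5 41 [551.1 305.7 156.3]
[505.19680583 216.2180481  334.36061195] [529.60843574 219.73581771 299.13707405]
from [ 590.6 -171.5  192.8] -5.100000000000001
[ 590.6 -171.5  280. ] -> [-0.0, 0.0, -0.349, -0.0] step 87 
[ 585 -150  375] -> [-0.03, -0.084, -0.729, -0.069] step 98 
[ 555 -100  400] -> [-0.167, -0.272, -0.829, -0.18] step 63
```

>>> play_rows:
  targets:
    - {"tx": 0.0, "ty": 0.0, "tz": -0.08, "spin": 0.0, "gripper": 1.0}
    - {"tx": 0.0, "ty": 0.0, "tz": -0.2, "spin": 0.0, "gripper": 1.0}
    - {"tx": 0.0, "ty": 0.0, "tz": -0.36, "spin": 0.0, "gripper": 1.0}
    - {"tx": 0.0, "ty": 0.0, "tz": -0.52, "spin": 0.0, "gripper": 1.0}
    - {"tx": -0.03, "ty": -0.08, "tz": -0.68, "spin": -0.07, "gripper": 1.0}
    - {"tx": -0.1, "ty": -0.22, "tz": -0.8, "spin": -0.18, "gripper": 1.0}
    - {"tx": -0.16, "ty": -0.42, "tz": -0.82, "spin": -0.296, "gripper": 1.0}

```text
clock: 4.12
position: [559.8, -62.4, 399.9]
ee_rot: [0.997, 0.072, 0.002, -0.0]
contact_force: [0.8, 0.6, -1.1]
gripper_width: 30.3
```

```bash
python3 mv.py set -.16,-.42,-.82,-.296; python3 - <<'E'
from rk import *
cell=(-20.5,-41)
show([(545,20,395),(525,130,390),(515,200,370),tcp(cell,-1,-25,0),tcp(cell,-1,16,0)])
E
```

```text
cmd [560.1 -63.3 397.8] 8.22
from [560.1 -63.3 397.8] 8.219999999999997
[545  20 395] -> [-0.012, -0.339, 0.011, 0.0] step 85 
[525 130 390] -> [-0.028, -0.785, 0.031, 0.0] step 112 
[515 200 370] -> [-0.028, -1.068, 0.111, 0.0] step 73 OUT
[506.  216.3 334.9] -> [-0.054, -1.138, 0.252, 0.0] step 40 OUT
[529.3 219.7 301.3] -> [0.04, -1.138, 0.386, 0.0] step 41 OUT
```

>>> play_rows:
  targets:
    - {"tx": 0.0, "ty": -0.2, "tz": 0.0, "spin": 0.0, "gripper": 1.0}
    - {"tx": -0.01, "ty": -0.4, "tz": 0.01, "spin": 0.0, "gripper": 1.0}
    - {"tx": -0.02, "ty": -0.6, "tz": 0.02, "spin": 0.0, "gripper": 1.0}
    - {"tx": -0.04, "ty": -0.8, "tz": 0.04, "spin": 0.0, "gripper": 1.0}
    - {"tx": -0.054, "ty": -1.0, "tz": 0.1, "spin": 0.0, "gripper": 1.0}

```text
clock: 4.75
position: [510.1, 184.3, 372.8]
ee_rot: [0.997, 0.072, 0.0, -0.0]
contact_force: [0.2, -0.1, -1.5]
gripper_width: 30.6
```

```bash
python3 mv.py set -.054,-1,.1,0; python3 - <<'E'
from rk import *
cell=(-20.5,-41)
show([tcp(cell,-1,-25,0),tcp(cell,-1,-10,0),tcp(cell,-1,16,0)])
E
```

```text
cmd [511.  182.2 372.8] 8.22
from [511.  182.2 372.8] 8.219999999999997
[506.  216.3 334.9] -> [-0.0, -0.138, 0.152, 0.0] step 51 
[514.5 217.6 322.6] -> [0.034, -0.138, 0.201, 0.0] step 15 
[529.3 219.7 301.3] -> [0.094, -0.138, 0.286, 0.0] step 26
```

>>> play_rows:
  targets:
    - {"tx": 0.0, "ty": -0.138, "tz": 0.1, "spin": 0.0, "gripper": 1.0}
    - {"tx": 0.0, "ty": -0.138, "tz": 0.15, "spin": 0.0, "gripper": 1.0}
    - {"tx": 0.034, "ty": -0.138, "tz": 0.2, "spin": 0.0, "gripper": 1.0}
    - {"tx": 0.034, "ty": -0.138, "tz": 0.2, "spin": 0.0, "gripper": 1.0}
    - {"tx": 0.034, "ty": -0.138, "tz": 0.2, "spin": 0.0, "gripper": 1.0}

```text
clock: 5.38
position: [514.8, 217.4, 323.4]
ee_rot: [0.997, 0.071, 0.001, -0.0]
contact_force: [0.2, -0.6, -0.8]
gripper_width: 30.1
```

```bash
python3 mv.py set .034,-.138,.2,0; python3 - <<'E'
from h import *
for n in ("top","scene","wrist"):
    d=get_image(n);cv2.imwrite(f"pics/{n}2.png",d["frame"][:,:,::-1]);pickle.dump(d,open(f"{n}2.pkl","wb"))
a=cv2.imread('pics/scene2.png')[80:260,270:450];a=cv2.resize(a,None,fx=3.2,fy=3.2,interpolation=2);cv2.imwrite('pics/s2c.png',a)
E
```

```text
cmd [514.5 217.5 322.8] 8.22
```

View pics/s2c.png

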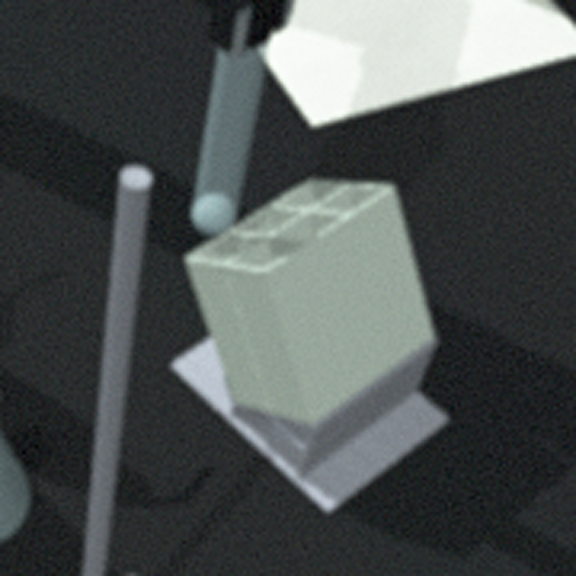

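View pics/top2.png

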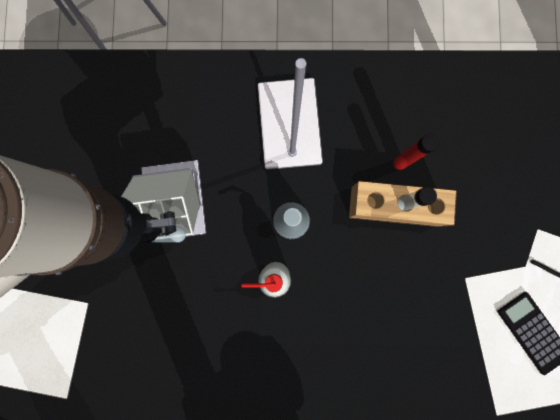

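View pics/wrist2.png

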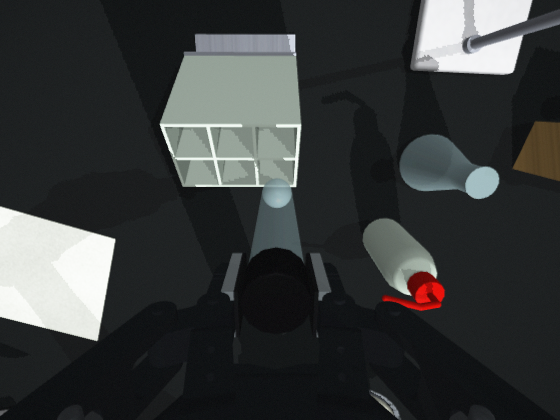

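```bash
python3 - <<'E'
from h import *
from rk import *
np.set_printoptions(precision=1,suppress=True)
d=pickle.load(open("wrist2.pkl","rb"));s=pickle.load(open("scene2.pkl","rb"))
for a,b in((42.5,63),(42.5,-63),(-42.5,-63),(-42.5,63)): print(a,b,proj(d,C+a*EX+b*EY))
p=np.array([514.8,217.4,323.4]);S=p+[0,0,5-175]
print("S",S,proj(d,S),proj(s,S)/1-0,(proj(s,S)-[270,80])*3.2)
X=cloud(d);print(X[194,277],X[187,240],X[125,200])
show([tcp((-20.5,-41),-1,16,0)])
E
```

```text
42.5 63 [158.5 122.8]
42.5 -63 [300.  122.7]
-42.5 -63 [295.1 185.5]
-42.5 63 [181.8 185.5]
S [514.8 217.4 153.4] [275.5 190.5] [337.6 147.5] [216.5 215.9]
[527.3 217.9 210.9] [471.9 265.8  -0.1] [569.1 293.4 168.4]
from [514.5 217.5 322.8] 8.219999999999997
[529.3 219.7 301.3] -> [0.06, -0.0, 0.086, 0.0] step 26
```

```bash
python3 - <<'E'
from rk import *
c=(-20.5,-41)
show([tcp(c,0,10,0),tcp(c,-1,18,0),tcp(c,-4,20,4),tcp(c,-5,22,9),tcp(c,-5,24,14),tcp(c,-5,26,19),tcp(c,-5,28,24),tcp(c,-5,30,29),tcp(c,-4,33,34),tcp(c,-3,36,36)])
E
```

```text
from [514.5 217.5 322.8] 8.219999999999997
[526.7 219.3 306.8] -> [0.049, -0.0, 0.064, 0.0] step 20 
[530.4 219.9 299.7] -> [0.064, -0.0, 0.092, 0.0] step 8 
[517.  217.9 295.9] -> [0.01, -0.0, 0.108, 0.0] step 14 
[502.4 215.8 292. ] -> [-0.049, -0.0, 0.123, 0.0] step 15 
[488.7 213.8 287.3] -> [-0.104, -0.0, 0.142, 0.0] step 15 
[475.3 211.9 281.3] -> [-0.158, -0.0, 0.166, 0.0] step 15 
[462.4 210.1 274.1] -> [-0.21, -0.0, 0.195, 0.0] step 15 
[450.  208.3 265.6] -> [-0.26, -0.0, 0.229, 0.0] step 15 
[439.6 206.8 255.8] -> [-0.302, -0.0, 0.268, 0.0] step 14 
[437.2 206.4 250.4] -> [-0.312, -0.0, 0.29, 0.0] step 6
```

>>> play_rows:
  targets:
    - {"tx": 0.049, "ty": 0.0, "tz": 0.064, "spin": 0.0, "gripper": 1.0}
    - {"tx": 0.064, "ty": 0.0, "tz": 0.09, "spin": 0.0, "gripper": 1.0}
    - {"tx": 0.01, "ty": 0.0, "tz": 0.108, "spin": 0.0, "gripper": 1.0}
    - {"tx": -0.02, "ty": 0.0, "tz": 0.115, "spin": 0.0, "gripper": 1.0}
    - {"tx": -0.049, "ty": 0.0, "tz": 0.123, "spin": 0.0, "gripper": 1.0}
    - {"tx": -0.049, "ty": 0.0, "tz": 0.123, "spin": 0.0, "gripper": 1.0}

```text
clock: 6.28
position: [502.1, 216.8, 292.9]
ee_rot: [0.997, 0.072, 0.001, -0.001]
contact_force: [1.7, 0.5, 4.3]
gripper_width: 30.6
```

```bash
python3 mv.py set -.049,0,.123,0; python3 - <<'E'
from h import *
for n in ("wrist","scene"):
    d=get_image(n);cv2.imwrite(f"pics/{n}3.png",d["frame"][:,:,::-1]);pickle.dump(d,open(f"{n}3.pkl","wb"))
a=cv2.imread('pics/scene3.png')[80:260,270:450];a=cv2.resize(a,None,fx=2.2,fy=2.2,interpolation=2)
b=cv2.imread('pics/wrist3.png')[90:350,130:420];b=cv2.resize(b,(int(290*396/260),396),interpolation=2)
cv2.imwrite('pics/c3.png',np.hstack([a,b[:, :404]]))
E
```

```text
cmd [502.3 215.8 292.1] 8.22
```

View pics/c3.png

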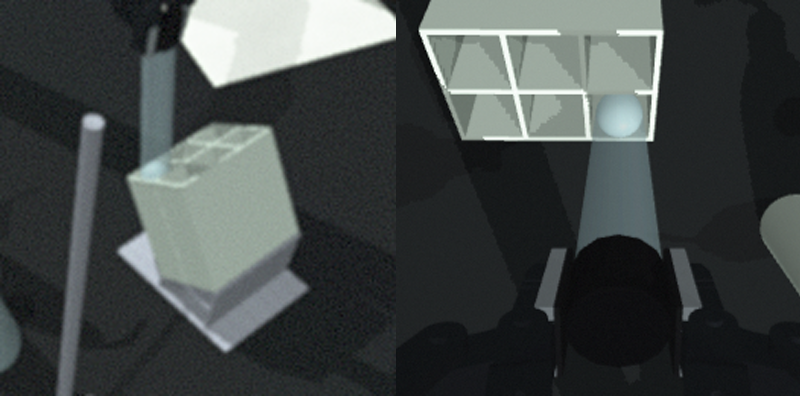

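The tube bottom is in the near-right cell and starting to tilt, with small forces. I'll finish the tilt.

```bash
python3 - <<'E'
from rk import *
c=(-20.5,-41)
show([tcp(c,-5,24,14),tcp(c,-5,26,19),tcp(c,-5,28,24),tcp(c,-5,30,29),tcp(c,-4,33,34),tcp(c,-2,38,36)])
E
```

```text
from [502.3 215.8 292.1] 8.219999999999997
[488.7 213.8 287.3] -> [-0.055, -0.0, 0.019, 0.0] step 15 
[475.3 211.9 281.3] -> [-0.109, -0.0, 0.043, 0.0] step 15 
[462.4 210.1 274.1] -> [-0.161, -0.0, 0.072, 0.0] step 15 
[450.  208.3 265.6] -> [-0.211, -0.0, 0.106, 0.0] step 15 
[439.6 206.8 255.8] -> [-0.253, -0.0, 0.145, 0.0] step 14 
[439.2 206.7 249.3] -> [-0.255, -0.0, 0.171, 0.0] step 6
```

>>> play_rows:
  targets:
    - {"tx": -0.028, "ty": 0.0, "tz": 0.009, "spin": 0.0, "gripper": 1.0}
    - {"tx": -0.055, "ty": 0.0, "tz": 0.019, "spin": 0.0, "gripper": 1.0}
    - {"tx": -0.109, "ty": 0.0, "tz": 0.043, "spin": 0.0, "gripper": 1.0}
    - {"tx": -0.161, "ty": 0.0, "tz": 0.072, "spin": 0.0, "gripper": 1.0}
    - {"tx": -0.211, "ty": 0.0, "tz": 0.106, "spin": 0.0, "gripper": 1.0}
    - {"tx": -0.253, "ty": 0.0, "tz": 0.145, "spin": 0.0, "gripper": 1.0}
    - {"tx": -0.255, "ty": 0.0, "tz": 0.171, "spin": 0.0, "gripper": 1.0}
    - {"tx": -0.255, "ty": 0.0, "tz": 0.171, "spin": 0.0, "gripper": 1.0}

```text
clock: 7.38
position: [438.6, 207.1, 248.4]
ee_rot: [0.997, 0.072, -0.001, 0.001]
contact_force: [3.2, -0.5, -1.0]
gripper_width: 30.1
```

```bash
python3 mv.py set -.255,0,.171,0; cat > look.py <<'E'
from h import *
import sys
k=sys.argv[1]
for n in ("wrist","scene"):
    d=get_image(n);cv2.imwrite(f"pics/{n}{k}.png",d["frame"][:,:,::-1]);pickle.dump(d,open(f"{n}{k}.pkl","wb"))
a=cv2.imread(f'pics/scene{k}.png')[60:240,250:430];a=cv2.resize(a,None,fx=2.2,fy=2.2,interpolation=2)
b=cv2.imread(f'pics/wrist{k}.png')[60:360,130:430];b=cv2.resize(b,(396,396),interpolation=2)
cv2.imwrite(f'pics/c{k}.png',np.hstack([a,b]))
E
python3 look.py 4
```

```text
cmd [439.3 206.7 249.3] 8.22
```

View pics/c4.png

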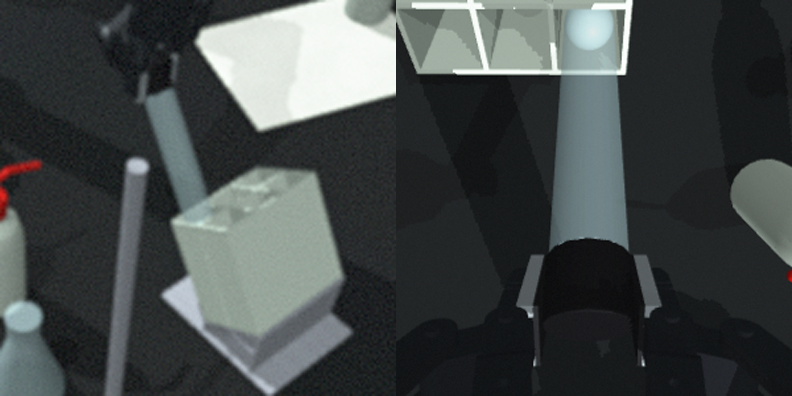

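The tube is in the near-right cell and parallel to the rack edges. I'll lower it to feel for a vial, which would stop it at depth 56.

```bash
python3 - <<'E'
from rk import *
c=(-20.5,-41)
show([tcp(c,0,d,35) for d in (42,48,53,57,60,110,114,118)])
E
```

```text
from [439.3 206.7 249.3] 8.219999999999997
[445.5 207.6 249. ] -> [0.025, -0.0, 0.001, 0.0] step 6 
[448.9 208.1 244.1] -> [0.039, -0.0, 0.021, 0.0] step 6 
[451.8 208.5 240. ] -> [0.051, -0.0, 0.037, 0.0] step 5 
[454.  208.8 236.7] -> [0.06, -0.0, 0.05, 0.0] step 4 
[455.7 209.1 234.2] -> [0.067, -0.0, 0.06, 0.0] step 3 
[484.1 213.2 193.3] -> [0.181, -0.0, 0.224, 0.0] step 50 
[486.4 213.5 190. ] -> [0.19, -0.0, 0.237, 0.0] step 4 
[488.7 213.8 186.7] -> [0.2, -0.0, 0.25, 0.0] step 4
```

>>> play_rows:
  targets:
    - {"tx": 0.025, "ty": 0.0, "tz": 0.001, "spin": 0.0, "gripper": 1.0}
    - {"tx": 0.039, "ty": 0.0, "tz": 0.021, "spin": 0.0, "gripper": 1.0}
    - {"tx": 0.051, "ty": 0.0, "tz": 0.037, "spin": 0.0, "gripper": 1.0}
    - {"tx": 0.06, "ty": 0.0, "tz": 0.05, "spin": 0.0, "gripper": 1.0}
    - {"tx": 0.067, "ty": 0.0, "tz": 0.06, "spin": 0.0, "gripper": 1.0}
    - {"tx": 0.067, "ty": 0.0, "tz": 0.06, "spin": 0.0, "gripper": 1.0}

```text
clock: 8.22
position: [453.4, 208.7, 238.2]
ee_rot: [0.997, 0.072, -0.002, 0.001]
contact_force: [-16.8, -2.6, 23.2]
gripper_width: 31.0
```

```bash
python3 mv.py set .067,0,.06,0; python3 - <<'E'
from rk import *
from bench import read_state
s=read_state();c=ld();print(s['contact_force']@EX,s['contact_force']@EZ,(s['position']-c['pos'])@EX,(s['position']-c['pos'])@EZ)
cc=(-20.5,-41)
show([tcp(cc,0,d,35) for d in (62,64,66,25)])
E
```

```text
cmd [455.8 209.1 234.3] 8.22
-0.6748795134563307 28.753293728488917 0.21480882820996136 4.564783018273442
from [455.8 209.1 234.3] 8.219999999999997
[456.9 209.3 232.6] -> [0.004, -0.0, 0.007, 0.0] step 2 
[458.  209.4 231. ] -> [0.009, -0.0, 0.013, 0.0] step 2 
[459.1 209.6 229.3] -> [0.013, -0.0, 0.02, 0.0] step 2 
[435.9 206.2 262.9] -> [-0.081, -0.0, -0.114, 0.0] step 41
```

It stopped at depth 55.4 mm with 29 N along the cell, which matches a vial. I'll draw it out and try the near-middle cell with a lighter over-travel.

```bash
python3 - <<'E'
from rk import *
a=(-20.5,-41);b=(-20.5,0)
show([tcp(a,0,25,35),tcp(a,0,-10,35),tcp((-20.5,-20),0,-10,35),tcp(b,0,-10,35)]+[tcp(b,0,d,35) for d in (-10,10,35,48,54,58)])
E
```

```text
from [455.8 209.1 234.3] 8.219999999999997
[435.9 206.2 262.9] -> [-0.081, -0.0, -0.114, 0.0] step 35 
[416.  203.4 291.6] -> [-0.161, -0.0, -0.229, 0.0] step 35 
[413.  224.1 291.6] -> [-0.161, -0.084, -0.229, 0.0] step 21 
[410.1 243.9 291.6] -> [-0.161, -0.164, -0.229, 0.0] step 20 
[410.1 243.9 291.6] -> [-0.161, -0.164, -0.229, 0.0] step 0 
[421.5 245.6 275.2] -> [-0.115, -0.164, -0.164, 0.0] step 20 
[435.7 247.6 254.7] -> [-0.058, -0.164, -0.082, 0.0] step 25 
[443.1 248.7 244.1] -> [-0.028, -0.164, -0.039, 0.0] step 13 
[446.5 249.2 239.1] -> [-0.014, -0.164, -0.019, 0.0] step 6 
[448.7 249.5 235.9] -> [-0.005, -0.164, -0.006, 0.0] step 4
```

>>> play_rows:
  targets:
    - {"tx": -0.081, "ty": 0.0, "tz": -0.114, "spin": 0.0, "gripper": 1.0}
    - {"tx": -0.161, "ty": 0.0, "tz": -0.229, "spin": 0.0, "gripper": 1.0}
    - {"tx": -0.161, "ty": -0.084, "tz": -0.229, "spin": 0.0, "gripper": 1.0}
    - {"tx": -0.161, "ty": -0.164, "tz": -0.229, "spin": 0.0, "gripper": 1.0}
    - {"tx": -0.161, "ty": -0.164, "tz": -0.229, "spin": 0.0, "gripper": 1.0}
    - {"tx": -0.115, "ty": -0.164, "tz": -0.164, "spin": 0.0, "gripper": 1.0}
    - {"tx": -0.058, "ty": -0.164, "tz": -0.082, "spin": 0.0, "gripper": 1.0}
    - {"tx": -0.028, "ty": -0.164, "tz": -0.039, "spin": 0.0, "gripper": 1.0}
    - {"tx": -0.014, "ty": -0.164, "tz": -0.019, "spin": 0.0, "gripper": 1.0}
    - {"tx": -0.005, "ty": -0.164, "tz": -0.006, "spin": 0.0, "gripper": 1.0}
    - {"tx": -0.005, "ty": -0.164, "tz": -0.006, "spin": 0.0, "gripper": 1.0}

```text
clock: 9.6
position: [447.4, 249.3, 238.3]
ee_rot: [0.997, 0.072, -0.001, 0.001]
contact_force: [-9.4, -2.3, 12.1]
gripper_width: 30.7
```

```bash
python3 mv.py set -.005,-.164,-.006,0; cat > f.py <<'E'
from rk import *
from bench import read_state
s=read_state();c=ld();print('F ex,ey,ez',s['contact_force']@EX,s['contact_force']@EY,s['contact_force']@EZ,'err',(s['position']-c['pos'])@EX,(s['position']-c['pos'])@EZ,'clock',s['clock'],s['wrist_torque'])
E
python3 f.py; python3 - <<'E'
from rk import *
b=(-20.5,0)
show([tcp(b,0,d,35) for d in (62,75,90,105,112,116,119)])
E
python3 look.py 5
```

```text
cmd [448.7 249.5 235.8] 8.22
F ex,ey,ez -0.9233815458126697 -0.9022649540255957 15.411674912161473 err 0.2869969446566939 2.8098223264495434 clock 9.6 [-0.62411349  2.65407789 -0.03201911]
from [448.7 249.5 235.8] 8.219999999999997
[451.  249.8 232.6] -> [0.009, -0.0, 0.013, 0.0] step 4 
[458.4 250.9 221.9] -> [0.039, -0.0, 0.055, 0.0] step 13 
[466.9 252.1 209.7] -> [0.073, -0.0, 0.105, 0.0] step 15 
[475.4 253.4 197.4] -> [0.108, -0.0, 0.154, 0.0] step 15 
[479.4 253.9 191.6] -> [0.124, -0.0, 0.177, 0.0] step 7 
[481.7 254.3 188.4] -> [0.133, -0.0, 0.19, 0.0] step 4 
[483.4 254.5 185.9] -> [0.14, -0.0, 0.2, 0.0] step 3
```

View pics/c5.png

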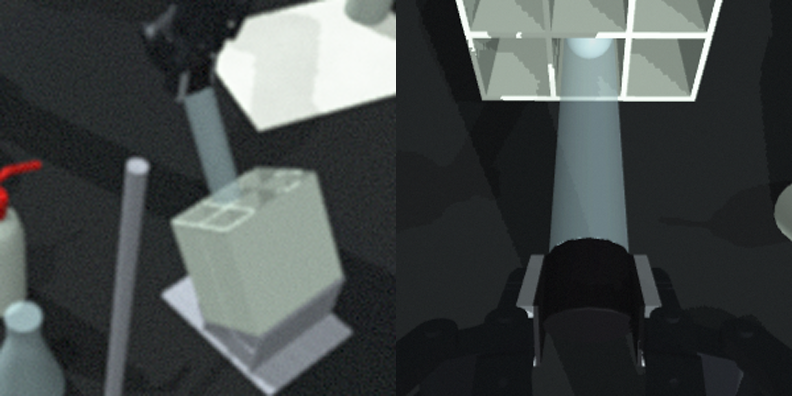

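The near-middle cell is blocked too, at depth 55.2 mm with 15 N. Next is the near-left cell.

```bash
python3 - <<'E'
from rk import *
a=(-20.5,0);b=(-20.5,41)
show([tcp(a,0,25,35),tcp(a,0,-10,35),tcp((-20.5,20),0,-10,35),tcp(b,0,-10,35)]+[tcp(b,0,d,35) for d in (-10,10,35,48,54,58)])
E
```

```text
from [448.7 249.5 235.8] 8.219999999999997
[430.  246.8 262.9] -> [-0.076, -0.0, -0.108, 0.0] step 33 
[410.1 243.9 291.6] -> [-0.156, -0.0, -0.223, 0.0] step 35 
[407.3 263.7 291.6] -> [-0.156, -0.08, -0.223, 0.0] step 20 
[404.3 284.5 291.6] -> [-0.156, -0.164, -0.223, 0.0] step 21 
[404.3 284.5 291.6] -> [-0.156, -0.164, -0.223, 0.0] step 0 
[415.6 286.2 275.2] -> [-0.11, -0.164, -0.158, 0.0] step 20 
[429.8 288.2 254.7] -> [-0.053, -0.164, -0.076, 0.0] step 25 
[437.2 289.3 244.1] -> [-0.023, -0.164, -0.033, 0.0] step 13 
[440.6 289.8 239.1] -> [-0.009, -0.164, -0.013, 0.0] step 6 
[442.9 290.1 235.9] -> [0.0, -0.164, -0.0, 0.0] step 4
```

>>> play_rows:
  targets:
    - {"tx": -0.076, "ty": 0.0, "tz": -0.108, "spin": 0.0, "gripper": 1.0}
    - {"tx": -0.156, "ty": 0.0, "tz": -0.223, "spin": 0.0, "gripper": 1.0}
    - {"tx": -0.156, "ty": -0.08, "tz": -0.223, "spin": 0.0, "gripper": 1.0}
    - {"tx": -0.156, "ty": -0.164, "tz": -0.223, "spin": 0.0, "gripper": 1.0}
    - {"tx": -0.156, "ty": -0.164, "tz": -0.223, "spin": 0.0, "gripper": 1.0}
    - {"tx": -0.11, "ty": -0.164, "tz": -0.158, "spin": 0.0, "gripper": 1.0}
    - {"tx": -0.053, "ty": -0.164, "tz": -0.076, "spin": 0.0, "gripper": 1.0}
    - {"tx": -0.023, "ty": -0.164, "tz": -0.033, "spin": 0.0, "gripper": 1.0}
    - {"tx": -0.009, "ty": -0.164, "tz": -0.013, "spin": 0.0, "gripper": 1.0}
    - {"tx": 0.0, "ty": -0.164, "tz": 0.0, "spin": 0.0, "gripper": 1.0}
    - {"tx": 0.0, "ty": -0.164, "tz": 0.0, "spin": 0.0, "gripper": 1.0}

```text
clock: 11.08
position: [442.6, 290.7, 235.9]
ee_rot: [0.997, 0.072, 0.0, -0.0]
contact_force: [-0.0, 0.2, -0.5]
gripper_width: 30.6
```

```bash
python3 mv.py set 0,-.164,0,0; python3 f.py;python3 - <<'E'
from rk import *
a=(-20.5,41);b=(20.5,41)
show([tcp(a,0,25,35),tcp(a,0,-12,35),tcp((0,41),0,-12,35),tcp(b,0,-12,35)]+[tcp(b,0,d,35) for d in (-10,10,35,48,54,58)])
E
```

```text
cmd [442.9 290.  235.8] 8.22
F ex,ey,ez -0.2672531886388015 0.23030816580231192 -0.40839251907914564 err -0.12037359287663724 0.2112055541675811 clock 11.075 [-0.04090707  0.06377128 -0.05058747]
from [442.9 290.  235.8] 8.219999999999997
[424.2 287.4 262.9] -> [-0.076, -0.0, -0.108, 0.0] step 33 
[403.2 284.4 293.2] -> [-0.16, -0.0, -0.23, 0.0] step 37 
[419.8 286.8 305. ] -> [-0.093, -0.0, -0.277, 0.0] step 20 
[436.4 289.2 316.7] -> [-0.026, -0.0, -0.324, 0.0] step 20 
[437.5 289.3 315.1] -> [-0.022, -0.0, -0.317, 0.0] step 2 
[448.9 291.  298.7] -> [0.024, -0.0, -0.252, 0.0] step 20 
[463.1 293.  278.2] -> [0.082, -0.0, -0.17, 0.0] step 25 
[470.5 294.1 267.6] -> [0.112, -0.0, -0.127, 0.0] step 13 
[473.9 294.5 262.7] -> [0.125, -0.0, -0.107, 0.0] step 6 
[476.1 294.9 259.4] -> [0.134, -0.0, -0.094, 0.0] step 4
```

There's no force at depth 58, so the near-left cell is empty. I'll lower the tube on home, slowing at the end.

```bash
python3 - <<'E'
from rk import *
a=(-20.5,41)
show([tcp(a,0,d,35) for d in (64,75,90,102,110,114,117,119)])
E
```

```text
from [442.9 290.  235.8] 8.219999999999997
[446.3 290.6 231. ] -> [0.014, -0.0, 0.019, 0.0] step 6 
[452.5 291.5 221.9] -> [0.039, -0.0, 0.055, 0.0] step 11 
[461.1 292.7 209.7] -> [0.074, -0.0, 0.105, 0.0] step 15 
[467.9 293.7 199.8] -> [0.101, -0.0, 0.144, 0.0] step 12 
[472.4 294.3 193.3] -> [0.119, -0.0, 0.17, 0.0] step 8 
[474.7 294.7 190. ] -> [0.129, -0.0, 0.183, 0.0] step 4 
[476.4 294.9 187.5] -> [0.135, -0.0, 0.193, 0.0] step 3 
[477.5 295.1 185.9] -> [0.14, -0.0, 0.2, 0.0] step 2
```

>>> play_rows:
  targets:
    - {"tx": 0.014, "ty": 0.0, "tz": 0.019, "spin": 0.0, "gripper": 1.0}
    - {"tx": 0.039, "ty": 0.0, "tz": 0.055, "spin": 0.0, "gripper": 1.0}
    - {"tx": 0.074, "ty": 0.0, "tz": 0.105, "spin": 0.0, "gripper": 1.0}
    - {"tx": 0.101, "ty": 0.0, "tz": 0.144, "spin": 0.0, "gripper": 1.0}
    - {"tx": 0.119, "ty": 0.0, "tz": 0.17, "spin": 0.0, "gripper": 1.0}
    - {"tx": 0.129, "ty": 0.0, "tz": 0.183, "spin": 0.0, "gripper": 1.0}
    - {"tx": 0.135, "ty": 0.0, "tz": 0.193, "spin": 0.0, "gripper": 1.0}
    - {"tx": 0.14, "ty": 0.0, "tz": 0.2, "spin": 0.0, "gripper": 1.0}
    - {"tx": 0.14, "ty": 0.0, "tz": 0.2, "spin": 0.0, "gripper": 1.0}

```text
clock: 12.2
position: [476.6, 295.7, 187.6]
ee_rot: [0.997, 0.072, -0.0, 0.0]
contact_force: [-5.5, -1.1, 6.4]
gripper_width: 30.1
```

```bash
python3 mv.py set .14,0,.2,0; python3 f.py;python3 look.py 6
```

```text
cmd [477.5 295.  185.8] 8.22
F ex,ey,ez -0.8812765995852349 -0.3120900468674407 8.481503009378434 err 0.35931853023458105 1.964781705110043 clock 12.2 [-0.34478117  1.51750075 -0.00405041]
```

View pics/c6.png

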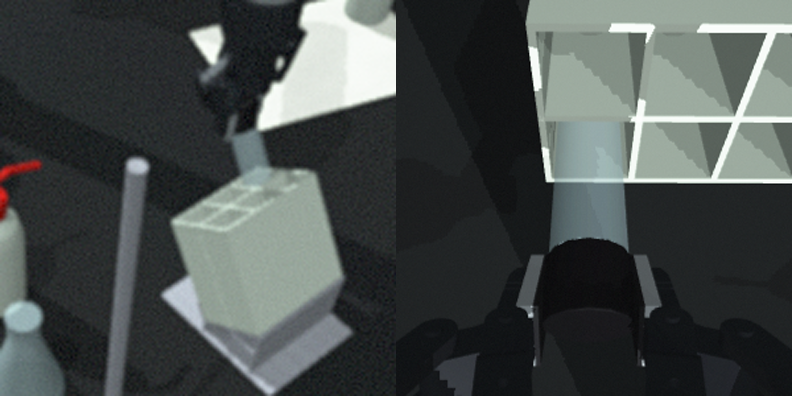

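Stopped at depth 117 mm of 118 with 8.5 N, so it is on the floor. I'll relax the push, release and rise.

>>> play_rows:
  targets:
    - {"tx": -0.003, "ty": 0.0, "tz": -0.005, "spin": 0.0, "gripper": 1.0}
    - {"tx": -0.003, "ty": 0.0, "tz": -0.005, "spin": 0.0, "gripper": -0.22}
    - {"tx": -0.003, "ty": 0.0, "tz": -0.005, "spin": 0.0, "gripper": -0.22}
    - {"tx": -0.003, "ty": 0.0, "tz": -0.005, "spin": 0.0, "gripper": -0.22}
    - {"tx": -0.003, "ty": 0.0, "tz": -0.1, "spin": 0.0, "gripper": -0.22}
    - {"tx": -0.003, "ty": 0.0, "tz": -0.25, "spin": 0.0, "gripper": -0.22}
    - {"tx": -0.003, "ty": 0.0, "tz": -0.44, "spin": 0.0, "gripper": -0.22}

```text
clock: 13.18
position: [476.1, 295.3, 296.0]
ee_rot: [0.997, 0.072, -0.001, 0.001]
contact_force: [0.5, 0.8, 0.1]
gripper_width: 51.9
```

```bash
python3 mv.py set -.003,0,-.44,0; python3 look.py 7; python3 - <<'E'
from rk import *
show([(500,80,300,-5)])
E
```

```text
cmd [476.8 294.9 295.8] 8.22
from [476.8 294.9 295.8] 8.219999999999997
[500  80 300] -> [-0.031, 0.864, -0.017, 0.294] step 216
```

View pics/c7.png

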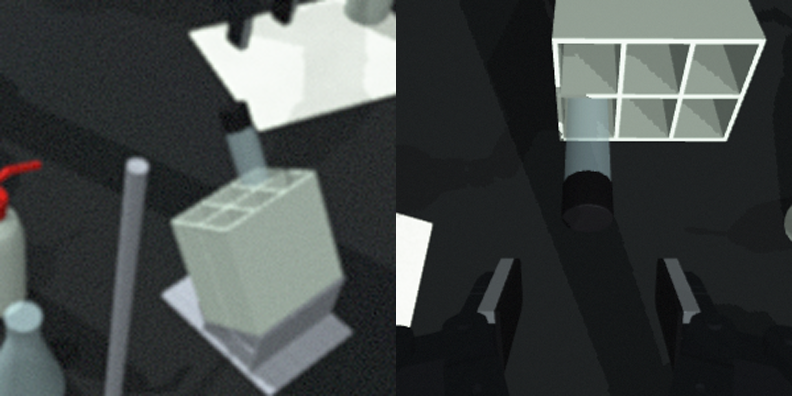

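Tube A stands in the near-left cell (cap at (587,195) in the right half). Now tube B.

>>> play_rows:
  targets:
    - {"tx": -0.01, "ty": 0.22, "tz": 0.0, "spin": 0.1, "gripper": -0.22}
    - {"tx": -0.02, "ty": 0.46, "tz": -0.01, "spin": 0.2, "gripper": -0.22}
    - {"tx": -0.03, "ty": 0.7, "tz": -0.017, "spin": 0.294, "gripper": -0.22}
    - {"tx": -0.031, "ty": 0.95, "tz": -0.017, "spin": 0.294, "gripper": -0.22}

```text
clock: 13.78
position: [502.7, 57.8, 300.1]
ee_rot: [0.999, -0.043, 0.0, -0.0]
contact_force: [-0.3, -0.7, 0.7]
gripper_width: 52.1
```

```bash
python3 mv.py set -.031,.95,-.017,.294; python3 - <<'E'
from rk import *
show([(560,-140,290,-5),(585.3,-232.6,280,-5)])
E
```

```text
cmd [503.1  58.8 300.1] -5.01
from [503.1  58.8 300.1] -5.010000000000002
[ 560 -140  290] -> [0.296, 0.772, 0.04, -0.0] step 207 
[ 585.3 -232.6  280. ] -> [0.43, 1.132, 0.08, -0.0] step 97 OUT
```

>>> play_rows:
  targets:
    - {"tx": 0.07, "ty": 0.2, "tz": 0.01, "spin": 0.0, "gripper": -0.22}
    - {"tx": 0.15, "ty": 0.4, "tz": 0.02, "spin": 0.0, "gripper": -0.22}
    - {"tx": 0.23, "ty": 0.6, "tz": 0.03, "spin": 0.0, "gripper": -0.22}
    - {"tx": 0.31, "ty": 0.8, "tz": 0.04, "spin": 0.0, "gripper": -0.22}
    - {"tx": 0.39, "ty": 1.0, "tz": 0.06, "spin": 0.0, "gripper": -0.22}

```text
clock: 14.4
position: [578.5, -199.9, 284.8]
ee_rot: [0.999, -0.044, 0.0, 0.0]
contact_force: [0.5, 0.3, -0.3]
gripper_width: 52.2
```

```bash
python3 mv.py set .39,1,.06,0; python3 - <<'E'
from rk import *
show([(585.2,-232.5,250,-5),(585.2,-232.5,193,-5)])
E
```

```text
cmd [ 578.3 -198.8  285.1] -5.01
from [ 578.3 -198.8  285.1] -5.010000000000002
[ 585.2 -232.5  250. ] -> [0.039, 0.132, 0.14, -0.0] step 49 
[ 585.2 -232.5  193. ] -> [0.039, 0.132, 0.368, -0.0] step 57
```

>>> play_rows:
  targets:
    - {"tx": 0.039, "ty": 0.132, "tz": 0.06, "spin": 0.0, "gripper": -0.22}
    - {"tx": 0.039, "ty": 0.132, "tz": 0.12, "spin": 0.0, "gripper": -0.22}
    - {"tx": 0.039, "ty": 0.132, "tz": 0.2, "spin": 0.0, "gripper": -0.22}
    - {"tx": 0.039, "ty": 0.132, "tz": 0.3, "spin": 0.0, "gripper": -0.22}
    - {"tx": 0.039, "ty": 0.132, "tz": 0.368, "spin": 0.0, "gripper": -0.22}
    - {"tx": 0.039, "ty": 0.132, "tz": 0.368, "spin": 0.0, "gripper": -0.22}
    - {"tx": 0.039, "ty": 0.132, "tz": 0.368, "spin": 0.0, "gripper": 1.0}
    - {"tx": 0.039, "ty": 0.132, "tz": 0.368, "spin": 0.0, "gripper": 1.0}
    - {"tx": 0.039, "ty": 0.132, "tz": 0.368, "spin": 0.0, "gripper": 1.0}
    - {"tx": 0.039, "ty": 0.132, "tz": 0.368, "spin": 0.0, "gripper": 1.0}

```text
clock: 15.65
position: [585.6, -231.9, 194.3]
ee_rot: [0.999, -0.044, 0.001, 0.0]
contact_force: [0.0, -0.2, 4.4]
gripper_width: 30.5
```

```bash
python3 mv.py set .039,.132,.368,0; python3 - <<'E'
from rk import *
show([(585.2,-232.5,270,-5),(585.2,-232.5,320,-5),(580,-220,375,-2),(560,-170,398,3),(555,-120,398,8.2),(555,-60,398,8.2),(555,-10,398,8.2)])
E
```

```text
cmd [ 585.2 -232.5  193.1] -5.01
from [ 585.2 -232.5  193.1] -5.010000000000002
[ 585.2 -232.5  270. ] -> [0.0, -0.0, -0.308, -0.0] step 77 
[ 585.2 -232.5  320. ] -> [0.0, -0.0, -0.508, -0.0] step 50 
[ 580 -220  375] -> [-0.025, -0.048, -0.728, -0.067] step 57 
[ 560 -170  398] -> [-0.122, -0.24, -0.82, -0.178] step 59 
[ 555 -120  398] -> [-0.16, -0.438, -0.82, -0.294] step 50 
[555 -60 398] -> [-0.181, -0.677, -0.82, -0.294] step 60 
[555 -10 398] -> [-0.198, -0.876, -0.82, -0.294] step 50
```

>>> play_rows:
  targets:
    - {"tx": 0.0, "ty": 0.0, "tz": -0.08, "spin": 0.0, "gripper": 1.0}
    - {"tx": 0.0, "ty": 0.0, "tz": -0.2, "spin": 0.0, "gripper": 1.0}
    - {"tx": 0.0, "ty": 0.0, "tz": -0.36, "spin": 0.0, "gripper": 1.0}
    - {"tx": 0.0, "ty": 0.0, "tz": -0.52, "spin": 0.0, "gripper": 1.0}
    - {"tx": -0.025, "ty": -0.05, "tz": -0.7, "spin": -0.07, "gripper": 1.0}
    - {"tx": -0.12, "ty": -0.24, "tz": -0.82, "spin": -0.18, "gripper": 1.0}
    - {"tx": -0.17, "ty": -0.44, "tz": -0.82, "spin": -0.294, "gripper": 1.0}
    - {"tx": -0.22, "ty": -0.66, "tz": -0.82, "spin": -0.294, "gripper": 1.0}
    - {"tx": -0.24, "ty": -0.88, "tz": -0.82, "spin": -0.294, "gripper": 1.0}

```text
clock: 16.77
position: [543.3, -5.9, 397.9]
ee_rot: [0.997, 0.071, -0.0, -0.0]
contact_force: [0.9, -0.1, -0.1]
gripper_width: 30.4
```

```bash
python3 mv.py set -.24,-.88,-.82,-.294; python3 - <<'E'
from rk import *
c=(20.5,-41)
show([tcp(c,-1,-25,0)+[0,-60,30],tcp(c,-1,-25,0),tcp(c,-1,-10,0)])
E
```

```text
cmd [544.6  -8.1 398.1] 8.22
from [544.6  -8.1 398.1] 8.219999999999997
[539.2 161.1 388.5] -> [0.076, -0.673, 0.038, 0.0] step 170 
[539.2 221.1 358.5] -> [0.11, -0.911, 0.158, 0.0] step 67 
[547.8 222.4 346.2] -> [0.144, -0.911, 0.208, 0.0] step 15
```

>>> play_rows:
  targets:
    - {"tx": 0.02, "ty": -0.2, "tz": 0.0, "spin": 0.0, "gripper": 1.0}
    - {"tx": 0.04, "ty": -0.42, "tz": 0.01, "spin": 0.0, "gripper": 1.0}
    - {"tx": 0.076, "ty": -0.66, "tz": 0.03, "spin": 0.0, "gripper": 1.0}
    - {"tx": 0.1, "ty": -0.86, "tz": 0.1, "spin": 0.0, "gripper": 1.0}
    - {"tx": 0.11, "ty": -0.911, "tz": 0.158, "spin": 0.0, "gripper": 1.0}
    - {"tx": 0.144, "ty": -0.911, "tz": 0.208, "spin": 0.0, "gripper": 1.0}
    - {"tx": 0.144, "ty": -0.911, "tz": 0.208, "spin": 0.0, "gripper": 1.0}
    - {"tx": 0.144, "ty": -0.911, "tz": 0.208, "spin": 0.0, "gripper": 1.0}

```text
clock: 17.77
position: [547.9, 221.9, 346.8]
ee_rot: [0.997, 0.071, 0.001, -0.0]
contact_force: [-0.0, -1.4, -0.2]
gripper_width: 30.3
```

```bash
python3 mv.py set .144,-.911,.208,0; python3 look.py 8; python3 - <<'E'
from rk import *
c=(20.5,-41)
show([tcp(c,0,10,0),tcp(c,-1,18,0),tcp(c,-4,20,4),tcp(c,-5,22,9),tcp(c,-5,24,14),tcp(c,-5,26,19),tcp(c,-5,28,24),tcp(c,-5,30,29),tcp(c,-4,33,34),tcp(c,-2,38,36)])
E
```

```text
cmd [547.7 222.4 346.1] 8.22
from [547.7 222.4 346.1] 8.219999999999997
[559.9 224.1 330.4] -> [0.049, 0.0, 0.063, 0.0] step 20 
[563.7 224.6 323.2] -> [0.064, 0.0, 0.091, 0.0] step 8 
[550.3 222.7 319.4] -> [0.01, 0.0, 0.106, 0.0] step 14 
[535.6 220.6 315.5] -> [-0.049, 0.0, 0.122, 0.0] step 15 
[521.9 218.6 310.8] -> [-0.104, 0.0, 0.141, 0.0] step 15 
[508.6 216.7 304.8] -> [-0.158, 0.0, 0.165, 0.0] step 15 
[495.6 214.8 297.6] -> [-0.21, 0.0, 0.194, 0.0] step 15 
[483.3 213.1 289.2] -> [-0.26, 0.0, 0.228, 0.0] step 15 
[472.9 211.6 279.3] -> [-0.302, 0.0, 0.267, 0.0] step 14 
[472.4 211.5 272.8] -> [-0.304, 0.0, 0.293, 0.0] step 6
```

View pics/c8.png

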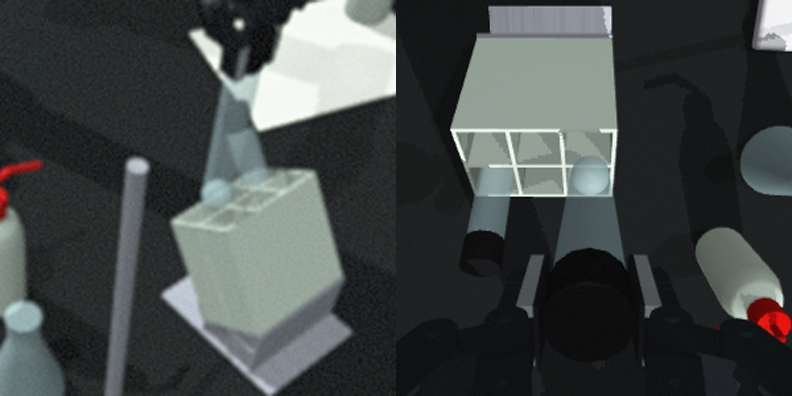

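Tube B hangs over the far-right cell (tip at (590,175) in the right half) and tube A is clear on the left. I'll enter and tilt as before.

>>> play_rows:
  targets:
    - {"tx": 0.049, "ty": 0.0, "tz": 0.063, "spin": 0.0, "gripper": 1.0}
    - {"tx": 0.064, "ty": 0.0, "tz": 0.09, "spin": 0.0, "gripper": 1.0}
    - {"tx": 0.01, "ty": 0.0, "tz": 0.106, "spin": 0.0, "gripper": 1.0}
    - {"tx": -0.02, "ty": 0.0, "tz": 0.114, "spin": 0.0, "gripper": 1.0}
    - {"tx": -0.049, "ty": 0.0, "tz": 0.122, "spin": 0.0, "gripper": 1.0}
    - {"tx": -0.049, "ty": 0.0, "tz": 0.122, "spin": 0.0, "gripper": 1.0}

```text
clock: 18.62
position: [535.9, 221.7, 317.0]
ee_rot: [0.997, 0.072, 0.002, -0.001]
contact_force: [2.1, 0.2, 5.2]
gripper_width: 30.4
```

```bash
python3 mv.py set -.049,0,.122,0; python3 look.py 9;python3 f.py
```

```text
cmd [535.6 220.7 315.6] 8.22
F ex,ey,ez 4.193383728583966 -0.048013391710137535 1.5866408208850888 err 1.1988594002878745 0.57238789505811 clock 18.725 [ 0.09701271 -1.14397202  0.01039337]
```

View pics/c9.png

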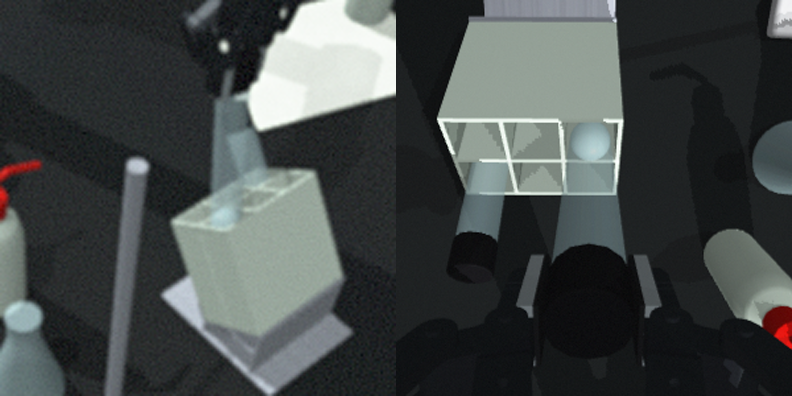

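>>> play_rows:
  targets:
    - {"tx": -0.028, "ty": 0.0, "tz": 0.009, "spin": 0.0, "gripper": 1.0}
    - {"tx": -0.055, "ty": 0.0, "tz": 0.019, "spin": 0.0, "gripper": 1.0}
    - {"tx": -0.109, "ty": 0.0, "tz": 0.043, "spin": 0.0, "gripper": 1.0}
    - {"tx": -0.161, "ty": 0.0, "tz": 0.072, "spin": 0.0, "gripper": 1.0}
    - {"tx": -0.211, "ty": 0.0, "tz": 0.106, "spin": 0.0, "gripper": 1.0}
    - {"tx": -0.253, "ty": 0.0, "tz": 0.145, "spin": 0.0, "gripper": 1.0}
    - {"tx": -0.255, "ty": 0.0, "tz": 0.171, "spin": 0.0, "gripper": 1.0}
    - {"tx": -0.23, "ty": 0.0, "tz": 0.172, "spin": 0.0, "gripper": 1.0}
    - {"tx": -0.216, "ty": 0.0, "tz": 0.192, "spin": 0.0, "gripper": 1.0}
    - {"tx": -0.204, "ty": 0.0, "tz": 0.208, "spin": 0.0, "gripper": 1.0}
    - {"tx": -0.193, "ty": 0.0, "tz": 0.224, "spin": 0.0, "gripper": 1.0}
    - {"tx": -0.193, "ty": 0.0, "tz": 0.224, "spin": 0.0, "gripper": 1.0}

```text
clock: 20.23
position: [487.3, 214.3, 258.7]
ee_rot: [0.997, 0.072, -0.001, 0.0]
contact_force: [0.7, -0.4, -0.5]
gripper_width: 30.6
```

```bash
python3 mv.py set -.193,0,.224,0; python3 f.py; python3 - <<'E'
from rk import *
a=(20.5,-41);b=(20.5,0)
print(tcp(a,0,58,35))
show([tcp(a,0,25,35),tcp(a,0,-10,35),tcp((20.5,-20),0,-10,35),tcp(b,0,-10,35)]+[tcp(b,0,d,35) for d in (-10,10,35,48,54,58)])
E
```

```text
cmd [487.8 213.8 259.6] 8.22
F ex,ey,ez 0.24766467163704456 -0.5354675924557679 -0.7633212427478356 err -0.8404740922297306 -0.4535586418134484 clock 20.225 [ 0.01065961  0.09174853 -0.01874519]
[487.83069268 213.71555297 259.38638679]
from [487.8 213.8 259.6] 8.219999999999997
[469.1 211.  286.4] -> [-0.076, 0.0, -0.107, 0.0] step 33 
[449.2 208.2 315.1] -> [-0.156, 0.0, -0.222, 0.0] step 35 
[446.2 228.9 315.1] -> [-0.156, -0.084, -0.222, 0.0] step 21 
[443.4 248.7 315.1] -> [-0.156, -0.164, -0.222, 0.0] step 20 
[443.4 248.7 315.1] -> [-0.156, -0.164, -0.222, 0.0] step 0 
[454.7 250.4 298.7] -> [-0.11, -0.164, -0.157, 0.0] step 20 
[468.9 252.4 278.2] -> [-0.053, -0.164, -0.075, 0.0] step 25 
[476.3 253.5 267.6] -> [-0.023, -0.164, -0.032, 0.0] step 13 
[479.7 254.  262.7] -> [-0.009, -0.164, -0.012, 0.0] step 6 
[482.  254.3 259.4] -> [0.0, -0.164, 0.001, 0.0] step 4
```

No force at depth 58, so the far-right cell looks empty. I'll go on gently to 66 and check.

>>> play_rows:
  targets:
    - {"tx": 0.009, "ty": 0.0, "tz": 0.013, "spin": 0.0, "gripper": 1.0}
    - {"tx": 0.018, "ty": 0.0, "tz": 0.026, "spin": 0.0, "gripper": 1.0}
    - {"tx": 0.018, "ty": 0.0, "tz": 0.026, "spin": 0.0, "gripper": 1.0}

```text
clock: 20.6
position: [491.9, 215.1, 252.7]
ee_rot: [0.997, 0.072, -0.0, 0.0]
contact_force: [0.8, -0.2, -0.3]
gripper_width: 30.2
```

```bash
python3 mv.py set .018,0,.026,0; python3 f.py; python3 look.py 10; python3 - <<'E'
from rk import *
a=(20.5,-41)
show([tcp(a,0,d,35) for d in (75,90,102,110,114,117,119)])
E
```

```text
cmd [492.3 214.4 253.1] 8.22
F ex,ey,ez 0.4686347969971401 -0.2993712211948173 -0.6469593407449176 err -0.4177227988374573 -0.12342331049631246 clock 20.6 [ 0.02109804  0.05609019 -0.05782445]
from [492.3 214.4 253.1] 8.219999999999997
[497.5 215.1 245.5] -> [0.021, 0.0, 0.03, 0.0] step 9 
[506.  216.3 233.2] -> [0.055, 0.0, 0.08, 0.0] step 15 
[512.8 217.3 223.3] -> [0.083, 0.0, 0.119, 0.0] step 12 
[517.4 218.  216.8] -> [0.101, 0.0, 0.145, 0.0] step 8 
[519.6 218.3 213.5] -> [0.111, 0.0, 0.158, 0.0] step 4 
[521.3 218.5 211.1] -> [0.117, 0.0, 0.168, 0.0] step 3 
[522.5 218.7 209.4] -> [0.122, 0.0, 0.175, 0.0] step 2
```

View pics/c10.png

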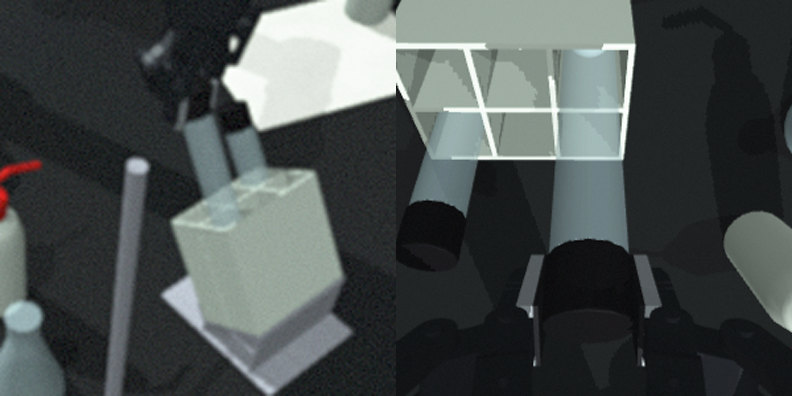

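>>> play_rows:
  targets:
    - {"tx": 0.021, "ty": 0.0, "tz": 0.03, "spin": 0.0, "gripper": 1.0}
    - {"tx": 0.055, "ty": 0.0, "tz": 0.08, "spin": 0.0, "gripper": 1.0}
    - {"tx": 0.083, "ty": 0.0, "tz": 0.119, "spin": 0.0, "gripper": 1.0}
    - {"tx": 0.101, "ty": 0.0, "tz": 0.145, "spin": 0.0, "gripper": 1.0}
    - {"tx": 0.111, "ty": 0.0, "tz": 0.158, "spin": 0.0, "gripper": 1.0}
    - {"tx": 0.117, "ty": 0.0, "tz": 0.168, "spin": 0.0, "gripper": 1.0}
    - {"tx": 0.122, "ty": 0.0, "tz": 0.175, "spin": 0.0, "gripper": 1.0}
    - {"tx": 0.122, "ty": 0.0, "tz": 0.175, "spin": 0.0, "gripper": 1.0}

```text
clock: 21.7
position: [521.7, 219.3, 210.9]
ee_rot: [0.997, 0.072, 0.0, 0.0]
contact_force: [-3.6, -1.6, 4.8]
gripper_width: 30.6
```

```bash
python3 mv.py set .122,0,.175,0; python3 f.py
```

```text
cmd [522.5 218.8 209.3] 8.22
F ex,ey,ez -0.30609435689673 -1.0984849811074429 6.10171757381656 err 0.3441992604893254 1.6861349548433315 clock 21.7 [-0.19759655  1.2328748   0.01794001]
```

The floor is felt at depth 117.3 with 6 N. I'll release, rise and move clear of the views.

>>> play_rows:
  targets:
    - {"tx": -0.003, "ty": 0.0, "tz": -0.005, "spin": 0.0, "gripper": 1.0}
    - {"tx": -0.003, "ty": 0.0, "tz": -0.005, "spin": 0.0, "gripper": -0.22}
    - {"tx": -0.003, "ty": 0.0, "tz": -0.005, "spin": 0.0, "gripper": -0.22}
    - {"tx": -0.003, "ty": 0.0, "tz": -0.005, "spin": 0.0, "gripper": -0.22}
    - {"tx": -0.003, "ty": 0.0, "tz": -0.1, "spin": 0.0, "gripper": -0.22}
    - {"tx": -0.003, "ty": 0.0, "tz": -0.25, "spin": 0.0, "gripper": -0.22}
    - {"tx": -0.003, "ty": 0.0, "tz": -0.44, "spin": 0.0, "gripper": -0.22}
    - {"tx": -0.2, "ty": 0.0, "tz": -0.48, "spin": 0.0, "gripper": -0.22}
    - {"tx": -0.4, "ty": 0.0, "tz": -0.48, "spin": 0.0, "gripper": -0.22}
    - {"tx": -0.4, "ty": 0.0, "tz": -0.48, "spin": 0.0, "gripper": -0.22}
    - {"tx": -0.4, "ty": 0.0, "tz": -0.48, "spin": 0.0, "gripper": -0.22}

```text
clock: 23.08
position: [423.4, 205.4, 329.7]
ee_rot: [0.997, 0.072, 0.001, -0.0]
contact_force: [0.4, -0.5, 0.1]
gripper_width: 52.4
```

```bash
python3 mv.py set -.4,0,-.48,0; python3 look.py 11; python3 - <<'E'
from h import *
from rk import *
np.set_printoptions(precision=1,suppress=True)
d=get_image("top");cv2.imwrite("pics/top11.png",d["frame"][:,:,::-1])
cells=dict(A=(-20.5,41),B=(20.5,-41))
for n in("wrist","scene"):
    q=pickle.load(open(f"{n}11.pkl","rb"));X=cloud(q)
    R=(X-C);x,y,z=R@EX,R@EY,R@EZ
    for k,(ox,oy) in cells.items():
        m=(abs(x-ox)<26)&(abs(y-oy)<22)&(z>15)&(z<160)
        if m.sum()>20: print(n,k,m.sum(),"max height above mouth",np.percentile(z[m],[97,99,99.8]),"xy of top",np.median(x[m&(z>60)]),np.median(y[m&(z>60)]))
for n,p in (("wash",(274,283)),("flask",(291,217)),("rod",(300,63))): print(n,cloud(d)[p[1],p[0]])
a=np.abs(d["frame"].astype(int)-pickle.load(open("top0.pkl","rb"))["frame"].astype(int)).sum(2)
print("changed px near flask/wash/stand",(a[40:175,250:330]>90).sum(),(a[195:305,235:315]>90).sum())
E
```

```text
cmd [423.5 204.5 329.3] 8.22
wrist A 2560 max height above mouth [83.6 83.9 84.1] xy of top -18.679535091588285 38.84805598583651
wrist B 2937 max height above mouth [83.9 84.2 84.7] xy of top 21.531409487625275 -40.64512904278734
scene A 435 max height above mouth [83.6 84.  84.4] xy of top -15.586570944488326 32.38299731463372
scene B 491 max height above mouth [83.8 84.1 84.5] xy of top 25.38146788238859 -48.291995052717844
wash [428.1  33.1 182.4]
flask [549.8   2.9 129.7]
rod [702.4   0.1 464.4]
changed px near flask/wash/stand 0 0
```

View pics/c11.png

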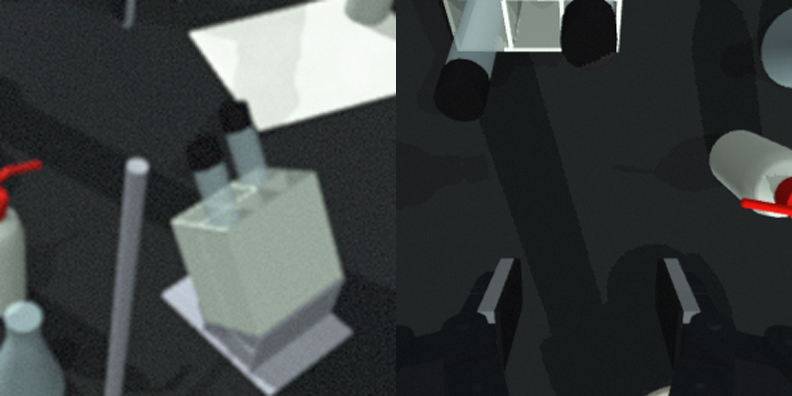

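View pics/top11.png

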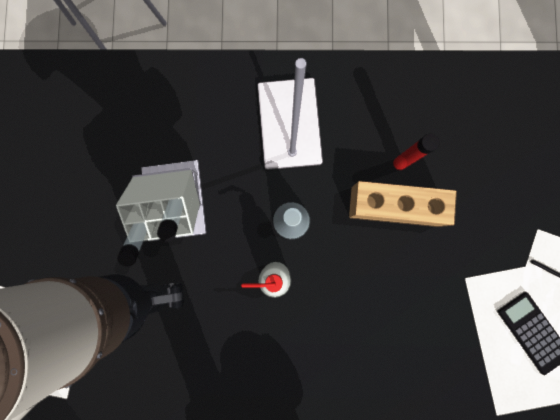

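Both tubes stand about 84 mm above the mouth, against 82 expected for home and 144 on a vial. All three block bores are empty, and the stand, wash bottle, flask and red tube haven't moved. Handing in.

```bash
python3 -c "
from bench import *
print(job_done())"
```

```text
the job is handed in; nothing more can be done
None
```

Both long tubes are fully home in empty cells of the slanted rack, and I handed the job in at about 23 s on the robot's clock.

- **Tube A:** the near-right and near-middle cells each stopped it at about 55 mm, which is a vial. I drew it out each time and stowed it in the near-left cell.
- **Tube B:** the far-right cell, the first I tried, was empty, and it went in there.

**Last checks**
- **Depth:** both tubes reached the floor at about 117 mm of the 118 mm depth, with 6–9 N. The hardest push while feeling was about 29 N, on the first vial.
- **Height:** both show about 84 mm above the mouth, against 82 mm expected. The 2 mm difference is within the camera calibration, and a tube on a vial would show 144 mm.
- **Surroundings:** the block is empty, the stand, wash bottle and flask show no change in the top view, and the red look-alike is still in its place. The gripper ended open and clear of everything.

No check failed. The tool can only point straight down, so I tilted each tube to 35° in the jaws by pressing its tip lightly against the cell wall.

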